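Unlatch the instrument case and store the transformer core

TASK

Lift the yellow paddle on the blue lid of the case to free its latch, swing that lid open until it stands about upright or further, and leave it open. Then put the two iron core pieces away in the recess of the foam, fully down and flat, the T's stem nested in the slot of the U. Do not push the other apparatus on the bench out of place or tip it over.

Things in the scene. Friction and masses are not known exactly. Their poses are not given: they have to be found in the camera images.
- case: Grey case fixed to the bench, 210 (x) x 260 (y) x 80 mm tall (90 with its lid shut), walls 8. Origin: centre of underside; -x side is the front (paddle), lid hinge on the +x side. Dark foam inside, top at height 30 mm, with one pale-floored recess. Fixed inside: steel keeper 20 mm wide at x -76 to -64, y 0, height to 79 mm; two coils 40 mm across, height to 47 mm, at x -10, y +-95.
- lid (a joint): Angle of the blue lid (rad): 0 shut, 1.57 upright, 1.8 its stop. Lid 210 x 260 x 10 mm, about 0.4 kg, turning about the case's y direction at the top of the case's +x side. Stiff hinge (0.6 N m of friction): it stays where it is left. While the pawl is engaged it rises only about 0.02 rad.
- paddle (a joint): Angle of the yellow paddle relative to the lid (rad): 0 down, 0.45 its stop. Lifting its front end turns it about an axis parallel to the lid's hinge and withdraws the hidden pawl, which is clear above 0.25 rad. A spring (0.05 to 0.11 N m) returns it when let go.
- lid_hinge (a point): Middle of the lid's hinge axis, 80 mm above the bench. Turns with the lid: with the lid shut its axes are those of the case; its -x points along the lid from the hinge to the front edge (210 mm away), its +z out of the lid's outer face (10 mm up).
- paddle_axis (a point): Middle of the paddle's pivot on top of the lid, 175 mm from the lid hinge towards the lid's front edge (-x) and 18 mm above the lid's hinge axis (lid z). Axes as lid_hinge.
- paddle_grip (a point): Centre of the round bar (diameter 14, length 40 mm along y, flat ends free for a finger at either side) at the paddle's front end, 65 mm from its pivot; shut: 30 mm in front of the lid's front edge, 98 mm above the bench, nothing below it. Can be pinched by its two ends from above and pivots in the pinch, or hooked from below. Axes turn with the paddle. Plate 36 mm wide, 6 thick.
- seat_u (a point): Where the origin of u_core must lie, on the recess floor 20 mm above the bench (recess 10 mm deep, open above); axes those of the case. Here the recess is 56 mm wide (y), from 23.5 mm in front of (-x) to 22 mm behind this point.
- seat_t (a point): Where the origin of t_core must lie, on the recess floor 20 mm above the bench, 30.5 mm behind (+x) seat_u; axes those of the case. Here the recess is 72 mm wide (y), from 8.5 mm in front to 8.5 mm behind this point; in front it joins the 56 mm wide part.
- u_core: Dark iron U piece, 44 (x) x 52 (y) mm, 16 thick, about 0.2 kg, orange fin. Origin: centre of the outline, on the underside; x points from back to open end and must point along the case's +x when stored. Back x -22 to -8; arms 14 wide; slot 24 wide, 30 deep. Fin 14 (x) x 12 (y), centred at x -15, y 0, from 16 to 44 mm above the underside; pinch it across y.
- t_core: Dark iron T piece, 16 mm thick, about 0.2 kg, green fin. Origin: centre of its bar, on the underside. Bar 14 (x) x 68 (y); stem 20 wide, from the bar to x -35, lies in the U's slot when stored (x along the case's +x). Fin 24 (x) x 12 (y), centred at x -6, y 0, from 16 to 44 mm above the underside; pinch it across y.
- radiometer: Bystander: loose light-mill, clear glass bulb on a black foot, 72 mm across, 150 mm tall. Origin: centre of its underside.
- gel_jar: Bystander: loose green jar with white cap, 60 mm across, 95 mm tall. Origin: centre of its underside.
- stopper_a: Bystander: loose yellow stopper, 34 mm across, 46 mm tall. Origin: centre of its underside.
- stopper_b: Bystander: loose yellow stopper, 34 mm across, 46 mm tall. Origin: centre of its underside.
- compass: Bystander: loose brass pocket compass with paper face, 44 mm across, 12 mm tall. Origin: centre of its underside.
- slit_block: Bystander: loose black block 36 x 24 x 30 mm tall. Origin: centre of its underside.
There are look-alikes about, which are no part of the job. Leave any pink or red look-alike of the u_core alone.

How it is judged:
On the way, in this order (a step that is already met when the one before it is completed fails the run):
1. the paddle is lifted so that the pawl is withdrawn (value of joint paddle above 0.18 rad).
2. the lid stands open, upright or nearly so (value of joint lid above 1.4 rad), for 0.2 s.
At the end, for the whole second after the job is handed in: The lid is open beyond 1.4 rad and still; the U and the T each lie at rest on the recess floor with their origins within 5 mm (level) and 3 mm (height) of their seats, turned less than 0.12 rad from the case's x axis and tilted less than 0.06 rad (value of joint lid above 1.4 rad and velocity of joint lid between -0.05 and 0.05 rad/s and horizontal distance between u_core and seat_u below 0.005 m and z of u_core in the frame of seat_u between -0.003 and 0.003 m and angle between the x axis of u_core and the x axis of seat_u, either way round below 0.12 rad and angle between each of u_core, t_core's own z axis and vertical below 0.06 rad and linear speed of each of u_core, t_core below 0.02 m/s and horizontal distance between t_core and seat_t below 0.005 m and z of t_core in the frame of seat_t between -0.003 and 0.003 m and angle between the x axis of t_core and the x axis of seat_t, either way round below 0.12 rad); the robot touches nothing.
It fails at once if a bystander is shifted by more than 30 mm or tipped by more than 0.5 rad (distance of any of radiometer, gel_jar, stopper_a, stopper_b, compass, slit_block from where it was at the start of the episode above 0.03 m or angle between any of radiometer, gel_jar, stopper_a, stopper_b, compass, slit_block's own z axis and vertical above 0.5 rad).
It also fails if it takes over 72 s, if anything falls off the work surface, if the arm or the gripper's body presses on something with over 40 N, if the wrist force passes 120 N, or if a joint passes its speed limit or range.

ROBOT

A 6-joint arm with a two-finger parallel gripper is mounted at the origin on the work surface. World frame = base frame: x ahead of the robot, y to its left, z up, the work surface at z = 0. Lengths are in m, angles in rad, forces in N, time in s.
With the tool pointing down it reaches from about 0.35 to 0.775 m from the base axis. Payload 7.3 kg.
Tool frame: the origin (TCP) lies at the very end of the fingers, on their centre line; the grasp point (between the pads) lies 19 mm behind it; x points along the fingers, y is the direction in which the jaws open and shut, and the axes are right-handed (so a half turn about x gives the same grasp; the last joint's range is limited). The gripper opens to 92 mm and grips with 3 to 60 N. Pads are 19 mm wide; open, the fingers measure 130 mm over their backs; the gripper's body (75 mm by 190 mm) begins 47 mm behind the grasp point.
Start: joints at [-1.452, 0.342, 1.524, -0, 1.275, -0.146], TCP at [0.137, -0.507, 0.227] pointing down, gripper open.
Joint ranges: [-2.53, 2.53], [-0.77, 2.02], [0.04, 2.7], [-1, 4.14], [0.28, 2.66], [-3.11, 3.11]. Speed limits (rad/s): [2.57, 2.57, 3.14, 3.14, 3.14, 3.14].

INTERFACE

Orientations are given as [roll, pitch, yaw] about the fixed x, y, z axes, in that order (R = Rz(yaw) Ry(pitch) Rx(roll)).
In Python, from cell import observe, vision, job gives the robot as it stands.
- The arm moves only by the tool send_rows, never from a script. Its argument "motion" is a list of rows, each an object with "hand": the opening, from -1 (shut) to 1 (fully open), so that 0 is half open; "slide": the shift along the tool's x, y, z in mm, a list of three; "spin": the turn about the tool's x in rad. In form: [{"hand": hand, "slide": [tx, ty, tz], "spin": spin}, ...]. A call has 1 to 8 rows; each row shifts and turns the pose as measured when the row begins, along the tool's axes as they then stand; what a row does not reach is not made up. A row lasts 1/10 s, in which the tool goes at most 50 mm and 8.59 degrees, less where a joint would pass 70% of its speed; a pose out of reach is approached as far as the arm can. A call with a gripper value outside its range is refused whole. The fingers move at their own pace and stop on an object; "grip_force" is the grip in N (left out, the last holds). Time passes only in rows, so rows that do not move let the fingers close. It gives the time, the measured TCP pose, the force and the opening at its end, in the units of the state.
- observe(): the state, without advancing time (a new reading comes with each control period).
- vision.read_camera(name): name is "side" or "top" or "wrist"; returns a dict with "pixels" (480x640x3 uint8, blue, green, red), "range_z" (480x640 float32, m along the optical axis (not along the pixel's ray), 0 where there is no reading), "fx", "fy", "cx", "cy" (pixels), "world_from_camera" (4x4, takes a point from camera to world coordinates); the wrist camera has in their place "T_tool_cam" (4x4, takes a point from camera to tool coordinates, whose origin is the TCP and whose axes are the tool frame's). Camera axes: x right, y down, z forward; pixel columns grow to the right and rows downward; lengths in m; the calibration is good to about 2 mm. The wrist camera is an equidistant fisheye: a pixel r from the principal point sees the ray r / f radians off the axis. A picture is of the moment at which its call begins: read the wrist's pose just before it.
- job.hand_in(): hands the job in, once; it reports no verdict.
Trained networks look in a picture, given as the dict that the camera call returned (one of the last four; its "shot" number tells which), for a name from the list of things; names that differ only in an ending like _2 or _b are one class to them, and where a whole thing is asked for, a point or a joint stands for the part that bears it (a point fixed in the world has none). Each returns a list of dicts, best first, with "conf" (0 to 1); they miss things now and then, are a little off and sometimes report something else, mostly with a low value. They report only what shows in the picture. A call takes as long as a camera call. They do not tell look-alikes from the thing itself.
- vision.search_frame(picture, thing): "uv" ([column, row] in pixels, amid what is visible of it).
- vision.cut_out(picture, thing): "mask" (480x640 bool, what is visible of it) and "uv" ([column, row] in pixels, amid what is visible of it).
The state is a dict: "time": time; "qpos": joint angles; "qvel": joint speeds; "joint_efforts": joint torques, N m; "tool_pos": TCP position; "tool_rot": TCP orientation; "contact_force": force on the tool from outside, world axes, zero at the start; "torque": the same for the moment, N m; "opening": finger opening in m.
Only numpy, scipy, OpenCV 4.12 (cv2) and the standard library are available. Lean on these libraries where they do the work, as an engineer would, in place of code of your own. Each camera call takes 0.05 s, during which the arm holds its last target.

## Working session

There is one attempt and no reset: what is moved stays moved. The work goes in short steps, Python scripts to look and compute and a tool call to move; the robot and the scene stay as the last step left them, time stands still between calls to the robot, and variables do not carry over. Pictures are saved under pics/ and viewed, and the job is handed in when it is done.

Besides the shell and the picture viewer there is one more tool, called after "Request:" as name(argument=value, ...) on one line, values as JSON. send_rows: Moves the arm, as the interface text tells. Its arguments: {"type":"object","properties":{"motion":{"type":"array","items":{"type":"object","properties":{"hand":{"type":"number"},"slide":{"type":"array","items":{"type":"number"}},"spin":{"type":"number"}}}},"grip_force":{"type":"number"}},"required":["motion"]}

```bash
ls; mkdir -p pics; python3 - <<'E'
from cell import observe, vision, job
import cv2
print(observe())
for n in ("side","top","wrist"):
    p=vision.read_camera(n); cv2.imwrite(f"pics/{n}0.png",p["pixels"])
    print(n,p["fx"],p["cx"],p["cy"],p.get("world_from_camera",p.get("T_tool_cam")),p["shot"])
E
```

```text
pics
{'time': 0.0, 'qpos': array([-1.45199289e+00,  3.42697677e-01,  1.52504315e+00, -3.45950480e-05,
        1.27537726e+00, -1.45972724e-01]), 'qvel': array([ 8.35103078e-05, -5.15436580e-05, -1.94039648e-03,  4.98780437e-04,
       -8.63732893e-04, -8.53642263e-04]), 'joint_efforts': array([-1.73217118e-04, -4.31237948e+01, -2.44224787e+01,  7.18365703e-02,
        5.58960834e-02, -1.28235056e-04]), 'tool_pos': array([ 0.1373643 , -0.50628134,  0.22604884]), 'tool_rot': array([-1.69508619,  1.56927053,  1.71129273]), 'contact_force': array([-0.55940901,  0.04487649,  0.41398762]), 'torque': array([-0.01027291,  0.01241529,  0.02428458]), 'opening': 0.09179643531193357}
side 493.80648526022145 311.63526431880524 245.33480954151028 [[-9.83156828e-01 -1.10706727e-01  1.45418952e-01  3.62769547e-01]
 [-1.82762750e-01  5.92680229e-01 -7.84428406e-01  8.33261828e-01]
 [ 6.54563341e-04 -7.97793311e-01 -6.02930680e-01  6.92030309e-01]
 [ 0.00000000e+00  0.00000000e+00  0.00000000e+00  1.00000000e+00]] 1
top 603.8590267462722 330.2178619729803 237.2505787556367 [[ 0.01581265 -0.99227833  0.12301899  0.35239306]
 [-0.99984478 -0.01664809 -0.00576614  0.03011057]
 [ 0.00776965 -0.12290871 -0.99238757  1.46857025]
 [ 0.          0.          0.          1.        ]] 2
wrist 371.64829954431775 324.5951521386248 238.1202941884287 [[-2.91785939e-04 -2.55365213e-01  9.66844622e-01 -1.57722903e-01]
 [ 9.99999948e-01 -2.09501422e-04  2.46457955e-04  3.60896875e-04]
 [ 1.39618535e-04  9.66844643e-01  2.55365260e-01 -6.90281067e-02]
 [ 0.00000000e+00  0.00000000e+00  0.00000000e+00  1.00000000e+00]] 3
```

View pics/side0.png

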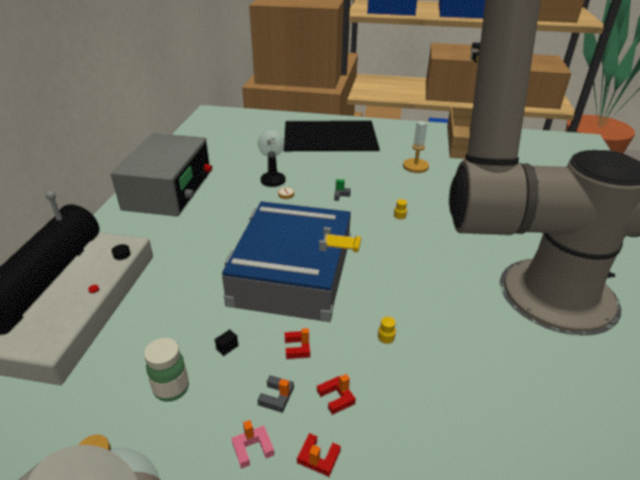

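View pics/top0.png

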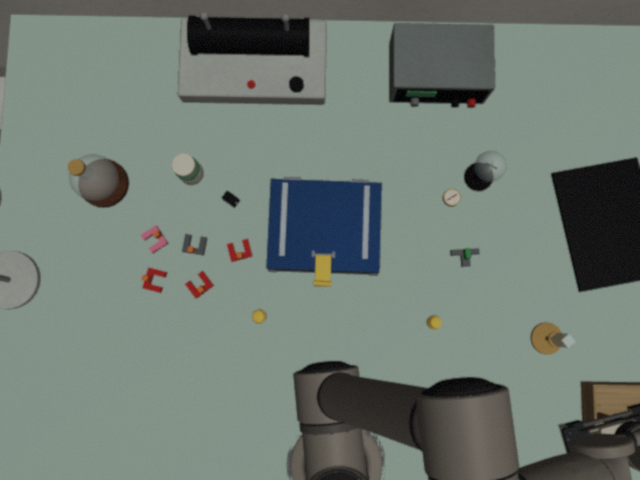

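View pics/wrist0.png

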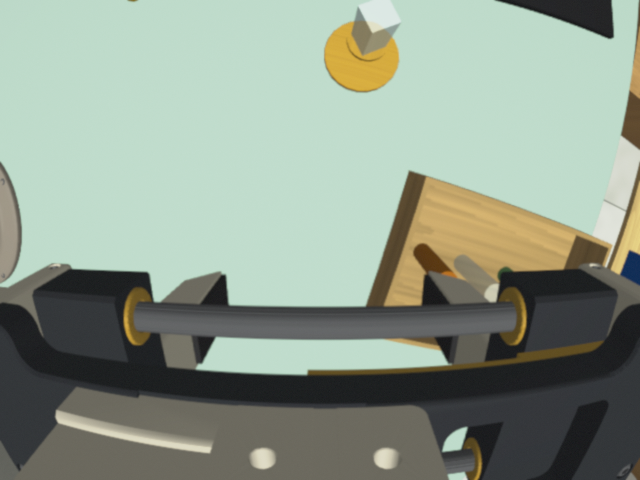

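The side view shows the blue-lidded case at (290,258) with the paddle at (342,241), and the T with green fin at (342,188). There are five U-shaped pieces: red (297,344), red (337,392), red (318,455), pink (252,443) and dark grey with an orange fin (277,392). The top view shows the dark U at (195,244) and the T at (465,254). The dark grey one fits "dark iron, orange fin"; I'll confirm that in a crop.

```bash
cat > h.py <<'E'
from cell import observe, vision, job
import cv2, numpy as np
from scipy.spatial.transform import Rotation as Ro
def pts(p, mask):
    """mask pixels -> world points (top/side)"""
    v,u=np.nonzero(mask&(p["range_z"]>0)); z=p["range_z"][v,u]
    c=np.stack([(u-p["cx"])/p["fx"]*z,(v-p["cy"])/p["fy"]*z,z],1)
    T=p["world_from_camera"]; return c@T[:3,:3].T+T[:3,3], np.stack([u,v],1)
def toolR(s): return Ro.from_euler('xyz',s["tool_rot"]).as_matrix()
def wrist():
    s=observe(); p=vision.read_camera("wrist")
    T=np.eye(4); T[:3,:3]=toolR(s); T[:3,3]=s["tool_pos"]
    p["W"]=T@p["T_tool_cam"]; p["Wt"]=T; return s,p
def wray(p,uv):
    uv=np.atleast_2d(np.float64(uv)); d=(uv-[p["cx"],p["cy"]]); r=np.hypot(*d.T); th=r/p["fx"]
    k=np.where(r>1e-9,np.sin(th)/np.maximum(r,1e-9),0)
    return np.column_stack([d*k[:,None],np.cos(th)])@p["W"][:3,:3].T
def wplane(p,uv,z):
    D=wray(p,uv); o=p["W"][:3,3]; t=(z-o[2])/D[:,2]; return o+D*t[:,None]
def wproj(p,X):
    c=(np.atleast_2d(X)-p["W"][:3,3])@p["W"][:3,:3]; rr=np.hypot(c[:,0],c[:,1]); th=np.arctan2(rr,c[:,2])
    return c[:,:2]/rr[:,None]*(th*p["fx"])[:,None]+[p["cx"],p["cy"]]
def wpts(p,mask):
    v,u=np.nonzero(mask&(p["range_z"]>0)); z=p["range_z"][v,u]
    D=wray(p,np.stack([u,v],1)); ax=p["W"][:3,2]
    return p["W"][:3,3]+D*(z/(D@ax))[:,None]
E
python3 - <<'E'
from h import *
s=observe(); print(np.round(toolR(s),3))
for n in ("top","side"):
    p=vision.read_camera(n)
    for t in ("case","lid","paddle","paddle_grip","u_core","t_core","radiometer","gel_jar","stopper_a","compass","slit_block"):
        for r in vision.cut_out(p,t)[:6]:
            X,_=pts(p,r["mask"])
            if len(X)==0: print(n,t,r["uv"],r["conf"]);continue
            print(n,t,np.round(r["uv"]),round(r["conf"],2),len(X),"med",np.round(np.median(X,0),3),"lo",np.round(np.percentile(X,3,0),3),"hi",np.round(np.percentile(X,97,0),3))
    im=p["pixels"]
    c=im[220:310,130:280] if n=="top" else im[320:480,200:400]
    cv2.imwrite(f"pics/crop_{n}.png",cv2.resize(c,None,fx=3.5,fy=3.5,interpolation=cv2.INTER_CUBIC))
E
```

```text
[[-0.     0.262 -0.965]
 [ 0.001 -0.965 -0.262]
 [-1.    -0.001 -0.   ]]
top case [323. 227.] 0.77 10661 med [0.546 0.037 0.091] lo [ 0.445 -0.085  0.084] hi [0.651 0.158 0.102]
top lid [323. 225.] 0.6 10402 med [0.549 0.036 0.091] lo [ 0.448 -0.085  0.085] hi [0.651 0.158 0.102]
top paddle [324. 269.] 0.56 495 med [0.445 0.038 0.102] lo [0.412 0.022 0.097] hi [0.481 0.054 0.108]
top paddle [255. 315.] 0.24 135 med [0.341 0.186 0.044] lo [0.327 0.174 0.02 ] hi [0.352 0.199 0.05 ]
top paddle_grip [325. 269.] 0.67 560 med [0.447 0.037 0.102] lo [0.412 0.019 0.094] hi [0.483 0.055 0.107]
top paddle_grip [450. 198.] 0.56 245 med [ 0.637 -0.274  0.013] lo [ 0.618 -0.293  0.005] hi [ 0.655 -0.256  0.019]
top paddle_grip [187. 170.] 0.38 711 med [0.679 0.359 0.091] lo [0.658 0.337 0.017] hi [0.708 0.388 0.099]
top u_core [201. 287.] 0.83 365 med [0.409 0.33  0.016] lo [ 0.386  0.307 -0.002] hi [0.439 0.363 0.045]
top u_core [158. 235.] 0.83 367 med [0.525 0.442 0.015] lo [ 0.492  0.421 -0.001] hi [0.549 0.476 0.046]
top u_core [242. 254.] 0.77 244 med [0.49  0.233 0.017] lo [0.475 0.217 0.0
[... 2986 characters left out ...]
[0.66  0.35  0.009] hi [0.708 0.397 0.096]
side gel_jar [339. 187.] 0.57 254 med [ 0.496 -0.299  0.016] lo [ 0.473 -0.367 -0.001] hi [ 0.51  -0.271  0.044]
side stopper_a [384. 330.] 0.66 401 med [0.341 0.198 0.026] lo [0.327 0.18  0.   ] hi [0.354 0.205 0.046]
side stopper_a [347. 244.] 0.57 442 med [0.447 0.042 0.101] lo [0.414 0.022 0.097] hi [0.481 0.059 0.105]
side stopper_a [290. 260.] 0.55 12223 med [0.546 0.106 0.09 ] lo [ 0.448 -0.077  0.007] hi [0.654 0.168 0.101]
side stopper_a [399. 205.] 0.49 222 med [ 0.335 -0.218  0.024] lo [ 0.321 -0.236  0.003] hi [ 0.348 -0.21   0.045]
side slit_block [228. 341.] 0.82 419 med [0.622 0.273 0.026] lo [0.607 0.254 0.003] hi [0.639 0.286 0.031]
```

View pics/crop_side.png

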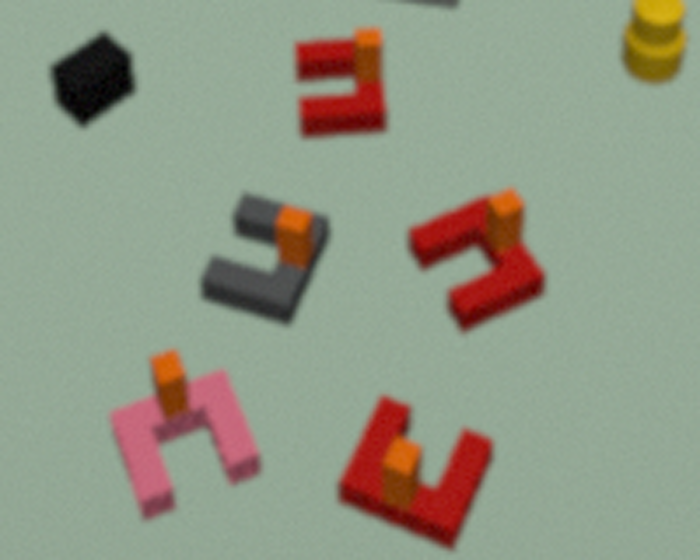

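The enlarged crop confirms it. The dark grey U is at crop (265,255), side (277,393), and the other four are red or pink. Next I'll fit the case pose from the lid.

```bash
python3 - <<'E'
from h import *
for n in ("top","side"):
    p=vision.read_camera(n)
    r=vision.cut_out(p,"lid")[0]
    X,_=pts(p,r["mask"]); X=X[(X[:,2]>.083)&(X[:,2]<.097)]
    (c,wh,a)=cv2.minAreaRect((X[:,:2]*1000).astype(np.float32)); print(n,np.round(c,1),np.round(wh,1),a)
    im=p["pixels"].astype(int); b,g,rr=im[...,0],im[...,1],im[...,2]
    m=((rr>150)&(g>110)&(b<90)); 
    X,_=pts(p,m); X=X[(X[:,2]>.085)&(abs(X[:,1]-.037)<.06)&(abs(X[:,0]-.45)<.08)]
    f=X[X[:,0]<.422]; q=X[X[:,0]>.425]
    print("front med",np.round(np.median(f,0),4),"y",np.percentile(f[:,1],[2,98]),"minx",np.percentile(X[:,0],1)," plate",np.round(np.percentile(q[:,1],[2,50,98]),4),len(f),len(q))
E
```

```text
top [536.7  36.2] [260.2 252.6] 88.92241668701172
front med [0.4172 0.0391 0.1048] y [0.02100116 0.05709246] minx 0.4134494111864974  plate [0.0237 0.0393 0.0537] 60 339
side [539.   37.2] [263.8 251.9] 88.97052001953125
front med [0.4171 0.0402 0.1043] y [0.02180458 0.05885324] minx 0.412795230056208  plate [0.0216 0.0391 0.0563] 60 299
```

Request:
send_rows(motion=[{"hand": 1,"slide": [0,0,-45],"spin": 0.142},{"hand": 1,"slide": [0,0,-45],"spin": 0.142},{"hand": 1,"slide": [0,-35,-35],"spin": 0},{"hand": 1,"slide": [0,-40,-30],"spin": 0},{"hand": 1,"slide": [0,-48,-12],"spin": 0},{"hand": 1,"slide": [0,-48,-12],"spin": 0},{"hand": 1,"slide": [0,-48,-12],"spin": 0},{"hand": 1,"slide": [0,-48,-12],"spin": 0}], grip_force=40)

```text
time: 2.35
tool_pos: [0.3455, -0.226, 0.2249]
tool_rot: [2.022, 1.567, -1.149]
contact_force: [1.1, 0.1, 0.5]
opening: 0.0918
```

```bash
cat >> h.py <<'E'
YAW=-0.0184
def go(tgt,yaw=YAW):
    """tool-frame slide (mm) and spin to reach world TCP tgt with tool y = -(case y) at yaw"""
    s=observe(); R=toolR(s); d=R.T@(np.array(tgt)-s["tool_pos"])*1000
    cur=np.arctan2(-R[0,1],R[1,1]); # yaw such that tool y=(-sin,cos)
    want=yaw+np.pi; e=(want-cur+np.pi)%(2*np.pi)-np.pi
    print("t",round(s["time"],2),"pos",np.round(s["tool_pos"],4),"slide",np.round(d,1),"spin",round(-e,4),"tilt",np.round(R[:,0],3),"op",round(s["opening"],4),"F",np.round(s["contact_force"],1),"q6",round(s["qpos"][5],2))
E
python3 -c "
from h import *
go([.42,.039,.16])"
```

```text
t 2.35 pos [ 0.3455 -0.226   0.2249] slide [  64.1 -267.3  -66.4] spin -0.0113 tilt [ 0.001 -0.003 -1.   ] op 0.0918 F [1.1 0.1 0.5] q6 0.84
```

Request:
send_rows(motion=[{"hand": 1,"slide": [0,-48,-12],"spin": -0.01},{"hand": 1,"slide": [8,-48,-12],"spin": 0},{"hand": 1,"slide": [8,-48,-12],"spin": 0},{"hand": 1,"slide": [8,-48,-12],"spin": 0},{"hand": 1,"slide": [8,-45,-12],"spin": 0},{"hand": 1,"slide": [0,-35,-8],"spin": 0}])

```text
time: 2.95
tool_pos: [0.4195, 0.0494, 0.1937]
tool_rot: [2.541, 1.561, -0.621]
contact_force: [1.5, 0.8, 0.2]
opening: 0.0915
```

```bash
python3 -c "
from h import *
go([.42,.039,.16])
s,p=wrist(); cv2.imwrite('pics/w1.png',p['pixels'])
print(wproj(p,[[.42,.059,.098],[.42,.019,.098]]))
go([.42,.039,.16])
"
```

```text
t 2.95 pos [0.4195 0.0494 0.1937] slide [33.8 10.2 -0.4] spin -0.0016 tilt [ 0.008 -0.006 -1.   ] op 0.0915 F [1.5 0.8 0.2] q6 1.53
[[309.95412379 241.80247598]
 [366.33465942 240.60613797]]
t 3.0 pos [0.4205 0.0532 0.1942] slide [34.2 14.1  0.6] spin 0.0001 tilt [ 0.01  -0.003 -1.   ] op 0.0918 F [-0.5  2.5  0.3] q6 1.54
```

View pics/w1.png

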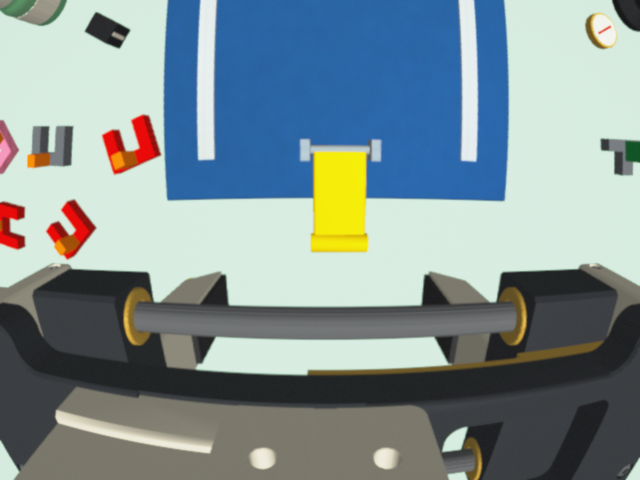

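The bar spans (311,243) to (367,242), within about 1–2 px of the prediction. I'll go down around it.

Request:
send_rows(motion=[{"hand": 1,"slide": [35,14,1],"spin": 0},{"hand": 0.2,"slide": [40,0,0],"spin": 0},{"hand": 0.1,"slide": [35,0,0],"spin": 0},{"hand": 0.1,"slide": [0,0,0],"spin": 0}])

```text
time: 3.4
tool_pos: [0.4232, 0.042, 0.0831]
tool_rot: [2.953, 1.553, -0.198]
contact_force: [-0.9, 0.4, 0.7]
opening: 0.0727
```

```bash
python3 -c "
from h import *
s,p=wrist(); cv2.imwrite('pics/w2.png',p['pixels'])
go([.419,.039,.079])
"
```

```text
t 3.45 pos [0.4247 0.0419 0.085 ] slide [5.9 3.  5.8] spin 0.0087 tilt [ 0.021 -0.004 -1.   ] op 0.0685 F [-0.2 -0.4  0.4] q6 1.5
```

View pics/w2.png

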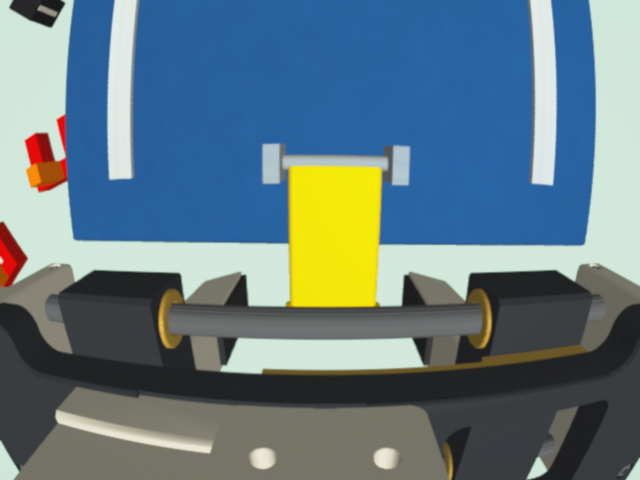

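Request:
send_rows(motion=[{"hand": 0,"slide": [5,3,6],"spin": 0.008},{"hand": -0.4,"slide": [0,0,0],"spin": 0},{"hand": -0.7,"slide": [0,0,0],"spin": 0},{"hand": -0.7,"slide": [0,0,0],"spin": 0},{"hand": -0.7,"slide": [0,0,0],"spin": 0}])

```text
time: 3.95
tool_pos: [0.421, 0.0387, 0.0848]
tool_rot: [3.046, 1.542, -0.115]
contact_force: [0.2, 0.7, -3.0]
opening: 0.0394
```

```bash
python3 -c "
from h import *
go([.419,.039,.079])
"
```

```text
t 3.95 pos [0.421  0.0387 0.0848] slide [ 5.8 -0.3  2.1] spin -0.0013 tilt [ 0.029 -0.003 -1.   ] op 0.0394 F [ 0.2  0.7 -3. ] q6 1.5
```

```bash
cat >> h.py <<'E'
def arc(phis,pad=0.35,Hx=0.660,off=0.013,bx=0.420,by=0.0390):
    s=observe();R=toolR(s);cur=s["tool_pos"]; print("t",s["time"],cur)
    for f in phis:
        lx=-.175-.065*np.cos(pad); lz=.018+.065*np.sin(pad)
        x=Hx+lx*np.cos(f)+lz*np.sin(f); z=.08-lx*np.sin(f)+lz*np.cos(f)
        t=np.array([x,by+(x-bx)*np.tan(YAW),z])+off*R[:,0]
        print(f,np.round(t,3),"slide",np.round(R.T@(t-cur)*1000,1)); cur=t
E
python3 -c "
from h import *
arc([0],.4);arc([0,.1,.2,.3,.4,.5,.6,.7,.8,.9,1.,1.1,1.2,1.3,1.4,1.5,1.6,1.7])
"
```

```text
t 3.95 [0.42095255 0.03870969 0.08483233]
0 [0.426 0.039 0.11 ] slide [-25.3  -0.2  -5.3]
t 3.95 [0.42095255 0.03870969 0.08483233]
0 [0.424 0.039 0.107] slide [-22.4  -0.2  -4. ]
0.1 [0.43  0.039 0.131] slide [-23.2   0.1  -5.9]
0.2 [0.437 0.039 0.153] slide [-22.5   0.1  -8.2]
0.3 [0.447 0.038 0.175] slide [-21.6   0.  -10.4]
0.4 [0.459 0.038 0.196] slide [-20.4   0.  -12.5]
0.5 [0.473 0.038 0.216] slide [-19.1   0.  -14.4]
0.6 [0.488 0.038 0.234] slide [-17.5   0.  -16.3]
0.7 [0.506 0.037 0.25 ] slide [-15.8   0.  -18. ]
0.8 [0.525 0.037 0.264] slide [-14.    0.  -19.4]
0.9 [0.545 0.037 0.277] slide [-12.    0.  -20.7]
1.0 [0.567 0.036 0.287] slide [ -9.8   0.  -21.8]
1.1 [0.589 0.036 0.296] slide [ -7.6  -0.  -22.7]
1.2 [0.612 0.035 0.302] slide [ -5.3  -0.  -23.3]
1.3 [0.636 0.035 0.305] slide [ -2.9  -0.  -23.8]
1.4 [0.66  0.035 0.306] slide [ -0.5  -0.  -23.9]
1.5 [0.684 0.034 0.305] slide [  1.8  -0.  -23.9]
1.6 [0.708 0.034 0.302] slide [  4.2  -0.  -23.6]
1.7 [0.731 0.033 0.296] slide [  6.5  -0.  -23. ]
```

Request:
send_rows(motion=[{"hand": -0.7,"slide": [-10,0,-1],"spin": 0},{"hand": -0.7,"slide": [-10,0,-2],"spin": 0},{"hand": -0.7,"slide": [-6,0,-2],"spin": 0}], grip_force=30)

```text
time: 4.25
tool_pos: [0.4251, 0.0387, 0.1113]
tool_rot: [3.042, 1.542, -0.12]
contact_force: [0.3, 0.2, -6.2]
opening: 0.0398
```

```bash
python3 -c "
from h import *
arc([0,.1,.2,.3])
s,p=wrist(); cv2.imwrite('pics/w3.png',p['pixels']);go([.424,.039,.107])
"
```

```text
t 4.25 [0.4251396  0.03871401 0.11129113]
0 [0.424 0.039 0.107] slide [ 4.  -0.2  0.9]
0.1 [0.43  0.039 0.131] slide [-23.2   0.1  -5.9]
0.2 [0.437 0.039 0.153] slide [-22.5   0.1  -8.1]
0.3 [0.447 0.038 0.175] slide [-21.6   0.1 -10.4]
t 4.3 pos [0.4253 0.0387 0.1119] slide [ 4.8 -0.3  1.5] spin -0.0012 tilt [ 0.028 -0.003 -1.   ] op 0.0394 F [-1.2  0.4 -2.9] q6 1.5
```

View pics/w3.png

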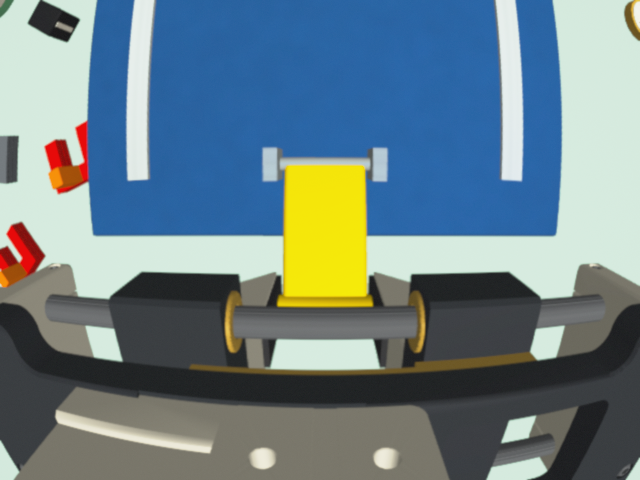

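The paddle has risen with the bar by about 27 mm, so roughly 0.42 rad and past the release angle. Now I'll swing the lid.

Request:
send_rows(motion=[{"hand": -0.7,"slide": [-20,0,-5],"spin": 0},{"hand": -0.7,"slide": [-22,0,-8],"spin": 0},{"hand": -0.7,"slide": [-22,0,-10],"spin": 0}])

```text
time: 4.6
tool_pos: [0.4456, 0.0383, 0.1753]
tool_rot: [3.016, 1.547, -0.145]
contact_force: [6.0, 0.4, -9.7]
opening: 0.0394
```

```bash
python3 -c "
from h import *
arc([.2,.3,.4,.5,.6,.7])
print(observe()['contact_force'],observe()['torque'])
go([.424,.039,.107])
"
```

```text
t 4.6 [0.44564441 0.03828778 0.17531156]
0.2 [0.437 0.039 0.153] slide [21.7 -0.3  9.2]
0.3 [0.447 0.038 0.175] slide [-21.6   0.1 -10.3]
0.4 [0.459 0.038 0.196] slide [-20.5   0.  -12.4]
0.5 [0.472 0.038 0.216] slide [-19.2   0.  -14.4]
0.6 [0.488 0.038 0.234] slide [-17.6   0.  -16.2]
0.7 [0.506 0.037 0.25 ] slide [-15.9   0.  -17.9]
[ 5.98727815  0.37541868 -9.70729656] [ 0.09159801 -0.78111194 -0.02516461]
t 4.6 pos [0.4456 0.0383 0.1753] slide [67.8 -0.5 23.3] spin -0.0012 tilt [ 0.024 -0.004 -1.   ] op 0.0394 F [ 6.   0.4 -9.7] q6 1.51
```

Request:
send_rows(motion=[{"hand": -0.7,"slide": [-20,0,-14],"spin": 0},{"hand": -0.7,"slide": [-19,0,-15],"spin": 0},{"hand": -0.7,"slide": [-17,0,-17],"spin": 0},{"hand": -0.7,"slide": [-15,0,-18],"spin": 0}])

```text
time: 5.0
tool_pos: [0.5046, 0.0371, 0.2482]
tool_rot: [2.811, 1.559, -0.35]
contact_force: [-2.4, -0.4, -5.4]
opening: 0.0396
```

```bash
python3 -c "
from h import *
arc([.7,.8,.9,1.0,1.1,1.2])
print(observe()['contact_force'],observe()['torque'])
go([.424,.039,.107])
"
```

```text
t 5.0 [0.50462923 0.03710896 0.24824018]
0.7 [0.506 0.037 0.25 ] slide [-1.6 -0.3 -0.9]
0.8 [0.525 0.037 0.264] slide [-14.3   0.  -19.2]
0.9 [0.545 0.037 0.277] slide [-12.3   0.  -20.5]
1.0 [0.567 0.036 0.287] slide [-10.2   0.  -21.7]
1.1 [0.589 0.036 0.296] slide [ -8.    0.  -22.6]
1.2 [0.612 0.035 0.302] slide [ -5.7   0.  -23.3]
[-2.37483243 -0.39055763 -5.35014644] [0.01803253 0.72452808 0.01800082]
t 5.0 pos [0.5046 0.0371 0.2482] slide [140.3  -0.9  82.3] spin -0.0009 tilt [ 0.011 -0.004 -1.   ] op 0.0396 F [-2.4 -0.4 -5.4] q6 1.51
```

Request:
send_rows(motion=[{"hand": -0.7,"slide": [-15,0,-20],"spin": 0},{"hand": -0.7,"slide": [-12,0,-21],"spin": 0},{"hand": -0.7,"slide": [-10,0,-22],"spin": 0},{"hand": -0.7,"slide": [-8,0,-23],"spin": 0},{"hand": -0.7,"slide": [-5,0,-23],"spin": 0}])

```text
time: 5.5
tool_pos: [0.6106, 0.0349, 0.3002]
tool_rot: [1.029, 1.564, -2.132]
contact_force: [-4.4, -0.0, 1.9]
opening: 0.0392
```

```bash
python3 -c "
from h import *
arc([1.2,1.3,1.4,1.5,1.6,1.7])
print(observe()['contact_force'],observe()['torque'])
go([.424,.039,.107])
"
```

```text
t 5.5 [0.61057413 0.03488623 0.30022788]
1.2 [0.612 0.035 0.302] slide [-1.4 -0.5 -1.4]
1.3 [0.636 0.035 0.305] slide [ -3.7   0.  -23.7]
1.4 [0.66  0.035 0.306] slide [ -1.3  -0.  -23.9]
1.5 [0.683 0.034 0.305] slide [  1.1  -0.  -23.9]
1.6 [0.707 0.034 0.302] slide [  3.5  -0.  -23.7]
1.7 [0.73  0.033 0.296] slide [  5.8  -0.  -23.2]
[-4.41768044 -0.0419919   1.8970701 ] [0.07272637 0.93807942 0.00241383]
t 5.5 pos [0.6106 0.0349 0.3002] slide [193.8  -1.7 186. ] spin -0.0005 tilt [-0.003 -0.006 -1.   ] op 0.0392 F [-4.4 -0.   1.9] q6 1.52
```

Request:
send_rows(motion=[{"hand": -0.7,"slide": [-5,0,-25],"spin": 0},{"hand": -0.7,"slide": [-2,0,-24],"spin": 0},{"hand": -0.7,"slide": [1,0,-24],"spin": 0},{"hand": -0.7,"slide": [3,0,-24],"spin": 0},{"hand": -0.7,"slide": [5,0,-23],"spin": 0}])

```text
time: 6.0
tool_pos: [0.7315, 0.0323, 0.2996]
tool_rot: [0.624, 1.559, -2.536]
contact_force: [-2.8, 0.4, -1.6]
opening: 0.0394
```

```bash
python3 -c "
from h import *
p=vision.read_camera('side'); cv2.imwrite('pics/s4.png',p['pixels'])
arc([1.6,1.7,1.8])
print(observe()['contact_force'],observe()['torque'])
go([.424,.039,.107])
"
```

```text
t 6.05 [0.73482844 0.03207255 0.29775352]
1.6 [0.707 0.034 0.302] slide [-3.9 -1.  27.8]
1.7 [0.73  0.033 0.296] slide [  5.7  -0.1 -23.2]
1.8 [0.753 0.033 0.288] slide [  8.   -0.1 -22.6]
[2.27803293 1.75081121 6.42226364] [ 0.33813429 -0.16150171  0.04922475]
t 6.05 pos [0.7348 0.0321 0.2978] slide [192.6  -2.2 309.7] spin -0.0009 tilt [-0.006 -0.006 -1.   ] op 0.0395 F [2.3 1.8 6.4] q6 1.53
```

View pics/s4.png

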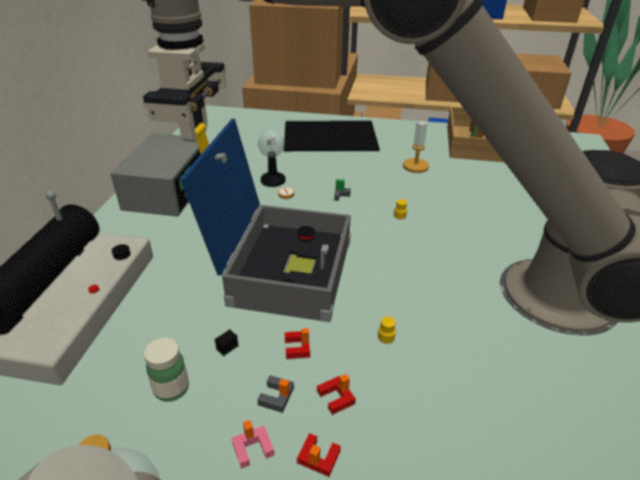

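The lid stands past upright, at side (225,195), and the case is open with the pale yellow recess visible at (300,263). I'll release and back away upwards.

Request:
send_rows(motion=[{"hand": 0.3,"slide": [0,0,0],"spin": 0},{"hand": 0.5,"slide": [0,0,0],"spin": 0},{"hand": 0.5,"slide": [0,0,0],"spin": 0},{"hand": 0.5,"slide": [-30,0,0],"spin": 0},{"hand": 0.5,"slide": [-40,0,0],"spin": 0},{"hand": 0.5,"slide": [-10,0,45],"spin": 0},{"hand": 0.5,"slide": [0,0,48],"spin": 0},{"hand": 0.5,"slide": [0,0,48],"spin": 0}])

```text
time: 6.85
tool_pos: [0.6149, 0.0327, 0.3713]
tool_rot: [2.127, 1.561, -1.036]
contact_force: [1.6, -0.2, 0.9]
opening: 0.0691
```

```bash
python3 - <<'E'
from h import *
go([.52,.037,.3])
p=vision.read_camera('top'); cv2.imwrite('pics/t5.png',p['pixels'])
r=vision.cut_out(p,"lid")
for q in r[:2]:
    X,_=pts(p,q["mask"]); print(q["conf"],np.round(np.percentile(X,[3,50,97],axis=0),3))
p=vision.read_camera('side'); cv2.imwrite('pics/s5.png',p['pixels'])
r=vision.cut_out(p,"lid")
for q in r[:2]:
    X,_=pts(p,q["mask"]); print(q["conf"],np.round(np.percentile(X,[3,50,97],axis=0),3))
    X=X[(X[:,2]>.12)&(X[:,2]<.27)]
    if len(X)>200: 
        k=np.polyfit(X[:,2],X[:,0],1); print("lid angle",np.pi/2+np.arctan(k[0]))
E
```

```text
t 6.85 pos [0.6149 0.0327 0.3713] slide [70.8 -2.9 95.4] spin -0.0031 tilt [ 0.005 -0.009 -1.   ] op 0.0691 F [ 1.6 -0.2  0.9] q6 1.52
0.59 [[ 0.583 -0.096  0.002]
 [ 0.685  0.011  0.217]
 [ 0.713  0.162  0.452]]
0.85 [[ 0.661 -0.083  0.087]
 [ 0.685  0.056  0.199]
 [ 0.721  0.163  0.29 ]]
lid angle 1.7795568366105832
```

View pics/t5.png

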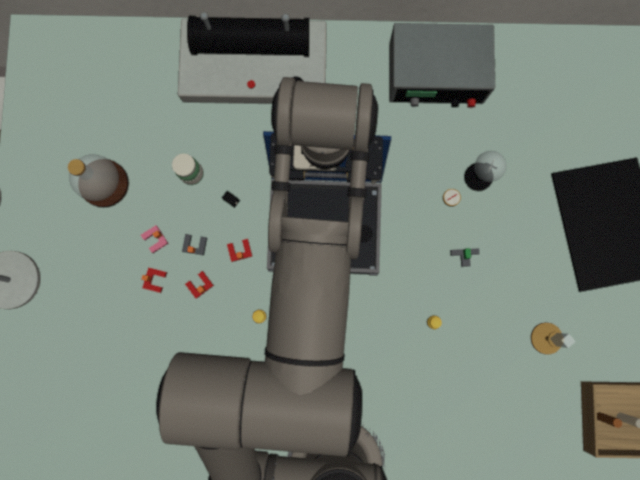

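The lid is at about 1.78 rad and free. Next, a look into the case from above with the wrist camera.

Request:
send_rows(motion=[{"hand": 1,"slide": [0,0,48],"spin": 0},{"hand": 1,"slide": [10,-2,45],"spin": 0},{"hand": 1,"slide": [15,0,35],"spin": 0},{"hand": 1,"slide": [40,0,10],"spin": 0},{"hand": 1,"slide": [15,0,0],"spin": 0},{"hand": 1,"slide": [0,0,0],"spin": 0}])

```text
time: 7.65
tool_pos: [0.4844, 0.0357, 0.2918]
tool_rot: [2.676, 1.549, -0.488]
contact_force: [0.6, 0.2, 0.3]
opening: 0.0917
```

```bash
python3 - <<'E'
from h import *
s,p=wrist(); cv2.imwrite('pics/w6.png',p['pixels'])
np.savez('w6.npz',W=p["W"],pix=p["pixels"],rz=p["range_z"],fx=p["fx"],cx=p["cx"],cy=p["cy"])
for t in ("seat_u","seat_t","case"):
    try: print(t,[(r["uv"],r["conf"]) for r in vision.search_frame(p,t)][:3])
    except Exception as e: print(t,e)
go([.5,.037,.3])
E
```

```text
seat_u [([322.5, 116.6], 0.57)]
seat_t [([322.5, 116.6], 0.57)]
case [([320.4, 121.0], 0.89)]
t 7.85 pos [0.4852 0.0357 0.2934] slide [ -6.3  -1.6 -14.9] spin -0.0041 tilt [ 0.022 -0.01  -1.   ] op 0.0917 F [0.2 0.  0.5] q6 1.52
```

View pics/w6.png

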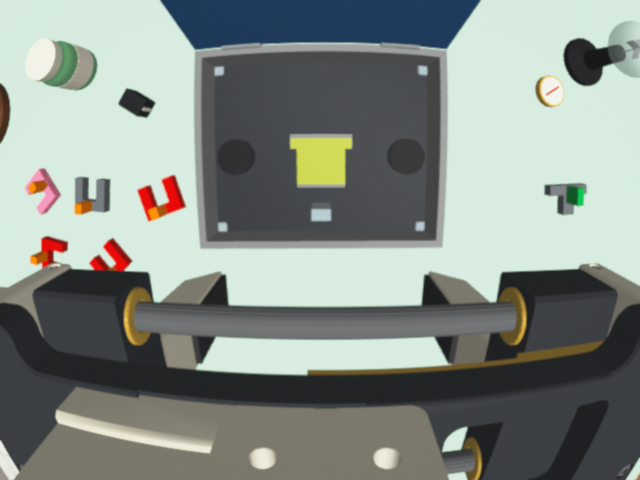

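The recess, a yellow T-shape, is at (322,160) with its wide part at the back. The coils are at (236,157) and (405,156), and the keeper is at (320,213). Now I'll measure it.

```bash
python3 - <<'E'
from h import *
d=np.load('w6.npz'); p={k:d[k] for k in d.files}
im=p["pix"]
c=im[30:260,180:460]; cv2.imwrite('pics/w6c.png',cv2.resize(c,None,fx=2.8,fy=2.5,interpolation=cv2.INTER_CUBIC))
hsv=cv2.cvtColor(im,cv2.COLOR_BGR2HSV)
m=(hsv[...,0]>22)&(hsv[...,0]<36)&(hsv[...,1]>90)&(hsv[...,2]>120); m[:,:280]=0;m[:,365:]=0;m[:120]=0;m[200:]=0
v,u=np.nonzero(m); print(len(u),u.min(),u.max(),v.min(),v.max())
for r in range(134,190,4):
    uu=u[v==r]; 
    if len(uu): 
        A=wplane(p,[[uu.min()-.5,r],[uu.max()+.5,r]],.03); print(r,uu.min(),uu.max(),np.round(A[:,:2]*1000,1).tolist(), "mid y",round(A[:,1].mean()*1000,1))
for cc in (300,310,322,335,343):
    vv=v[u==cc]; print(cc,vv.min(),vv.max(),"front x@.03",np.round(wplane(p,[[cc,vv.max()+.5]],.03)[0]*1000,1),"back@.02",np.round(wplane(p,[[cc,vv.min()-.5]],.02)[0]*1000,1))
X=wpts({**p,"range_z":p["rz"]},m); print("depth z",np.percentile(X[:,2],[5,50,95]),np.round(np.percentile(X,[1,99],axis=0),4))
E
```

```text
2426 290 351 138 183
138 291 350 [[564.4, 69.3], [562.7, 2.0]] mid y 35.7
142 290 351 [[559.9, 70.6], [558.2, 1.0]] mid y 35.8
146 290 351 [[555.4, 70.7], [553.7, 1.1]] mid y 35.9
150 296 345 [[550.6, 64.1], [549.2, 7.9]] mid y 36.0
154 296 345 [[546.0, 64.2], [544.7, 8.0]] mid y 36.1
158 296 345 [[541.5, 64.3], [540.1, 8.1]] mid y 36.2
162 296 345 [[537.0, 64.5], [535.6, 8.2]] mid y 36.3
166 296 345 [[532.4, 64.6], [531.0, 8.2]] mid y 36.4
170 296 345 [[527.9, 64.8], [526.5, 8.3]] mid y 36.5
174 296 345 [[523.3, 64.9], [521.9, 8.4]] mid y 36.6
178 296 345 [[518.8, 65.1], [517.4, 8.5]] mid y 36.8
182 297 345 [[514.2, 64.1], [512.8, 8.5]] mid y 36.3
300 138 183 front x@.03 [512.3  60.1  30. ] back@.02 [564.9  59.2  20. ]
310 138 183 front x@.03 [512.   48.8  30. ] back@.02 [564.5  47.7  20. ]
322 138 183 front x@.03 [511.7  35.2  30. ] back@.02 [564.2  33.9  20. ]
335 138 183 front x@.03 [511.3  20.5  30. ] back@.02 [563.9  19.1  20. ]
343 138 183 front x@.03 [511.2  11.4  30. ] back@.02 [563.7   9.9  20. ]
depth z [0.01896892 0.02036208 0.02185739] [[0.5113 0.0031 0.0184]
 [0.5638 0.0685 0.0237]]
```

View pics/w6c.png

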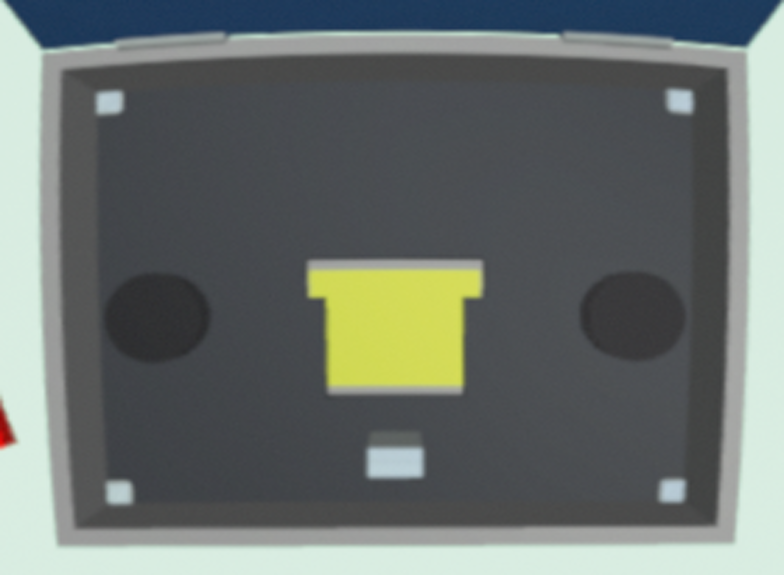

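```bash
python3 - <<'E'
from h import *
d=np.load('w6.npz'); p={k:d[k] for k in d.files}; p["range_z"]=p["rz"]
print("cam",np.round(p["W"][:3,3],4), np.round(p["W"][:3,2],3))
for cc in (312,330):
  for r in list(range(128,142))+list(range(180,194)):
    m=np.zeros((480,640),bool); m[r,cc-4:cc+5]=1; X=wpts(p,m)
    print(cc,r,p["pix"][r,cc],np.round(np.median(X,0)*1000,1))
E
```

```text
cam [0.5504 0.0356 0.4508] [-0.237 -0.004 -0.972]
312 128 [81 77 73] [574.9  44.9  30. ]
312 129 [81 77 73] [573.8  44.9  30.2]
312 130 [81 76 73] [572.7  45.   29.7]
312 131 [81 76 73] [571.5  45.   29.7]
312 132 [80 77 73] [570.4  45.   29.6]
312 133 [103 100  99] [569.2  45.1  30.1]
312 134 [150 150 148] [568.6  45.3  20.1]
312 135 [162 163 162] [567.4  45.4  19.5]
312 136 [159 166 165] [566.2  45.4  20.1]
312 137 [143 183 179] [565.   45.4  20.9]
312 138 [110 208 201] [563.9  45.4  20.8]
312 139 [ 91 217 210] [562.8  45.5  20. ]
312 140 [ 89 219 211] [561.6  45.5  20.4]
312 141 [ 88 218 211] [560.3  44.9  20.8]
312 180 [ 85 217 209] [515.2  46.6  20.5]
312 181 [ 86 217 209] [514.1  46.7  20.4]
312 182 [ 88 217 209] [512.8  46.8  20.4]
312 183 [ 98 212 202] [511.7  46.8  21.1]
312 184 [132 190 183] [510.4  46.8  19.7]
312 185 [153 170 167] [509.3  46.9  20.3]
312 186 [152 155 154] [508.1  46.9  19.5]
312 187 [124 125 124] [507.2  46.8  22.5]
312 188 [88 86 85] [506.   46.8  22.3]
312 189 [77 74 71] [505.7  46.7  29.8]
312 190 [78 74 71] [504.5  46.7  29.8]
312 191 [78 75 70] [503.
[... 535 characters left out ...]
0.5]
330 139 [ 94 219 211] [562.2  24.9  19.8]
330 140 [ 88 219 211] [561.1  24.9  20.5]
330 141 [ 89 219 212] [559.9  24.9  20.6]
330 180 [ 87 219 211] [514.6  25.8  20.3]
330 181 [ 86 218 210] [513.5  25.9  20.7]
330 182 [ 87 218 210] [512.3  25.9  20.2]
330 183 [102 214 205] [511.2  25.9  20.4]
330 184 [134 190 184] [509.9  25.9  19.1]
330 185 [154 170 167] [508.8  25.9  19.7]
330 186 [152 156 154] [507.5  25.9  19.5]
330 187 [124 124 123] [506.8  26.1  23.1]
330 188 [88 86 85] [505.6  26.1  23.2]
330 189 [78 76 73] [505.1  26.3  29.9]
330 190 [79 74 72] [504.   26.3  29.6]
330 191 [78 75 72] [502.9  26.3  29.8]
330 192 [78 75 73] [501.6  26.3  29. ]
330 193 [80 76 73] [500.6  26.3  29.8]
```

The recess spans x 0.5062–0.5686, which is 62.4 mm against the 62.5 given. That puts seat_u at about (0.5297, 0.0364) and seat_t at about (0.5601, 0.0358). Now to the dark U.

Request:
send_rows(motion=[{"hand": 1,"slide": [0,-48,0],"spin": 0},{"hand": 1,"slide": [0,-48,0],"spin": 0},{"hand": 1,"slide": [10,-48,0],"spin": 0},{"hand": 1,"slide": [15,-48,0],"spin": 0},{"hand": 1,"slide": [20,-45,0],"spin": 0},{"hand": 1,"slide": [20,-40,0],"spin": 0},{"hand": 1,"slide": [15,-25,0],"spin": 0},{"hand": 1,"slide": [0,0,0],"spin": 0}])

```text
time: 8.65
tool_pos: [0.5064, 0.3477, 0.2166]
tool_rot: [3.028, 1.528, -0.143]
contact_force: [0.2, 0.1, -0.5]
opening: 0.0916
```

```bash
python3 - <<'E'
from h import *
s,p=wrist(); cv2.imwrite('pics/w7.png',p['pixels'])
np.savez('w7.npz',W=p["W"],pix=p["pixels"],rz=p["range_z"],fx=p["fx"],cx=p["cx"],cy=p["cy"])
go([.49,.35,.2])
for r in vision.cut_out(p,"u_core"):
    X=wpts(p,r["mask"]); print(r["uv"],r["conf"],np.round(np.median(X,0),4), p["pixels"][r["mask"]].mean(0).astype(int))
E
```

```text
t 8.7 pos [0.5069 0.3465 0.2179] slide [17.1 -3.1 17.8] spin -0.012 tilt [ 0.044 -0.006 -0.999] op 0.0918 F [-0.6 -0.2 -0.1] q6 2.1
[345.6, 295.0] 0.92 [0.4279 0.3264 0.0154] [ 28  34 205]
[241.6, 281.3] 0.85 [0.4446 0.4364 0.015 ] [ 39  44 193]
[434.0, 227.8] 0.72 [0.4949 0.2413 0.0157] [ 31  56 212]
[228.0, 200.2] 0.7 [0.531  0.4411 0.0157] [155 144 232]
[319.2, 221.7] 0.69 [0.5063 0.351  0.0158] [119 132 139]
```

View pics/w7.png

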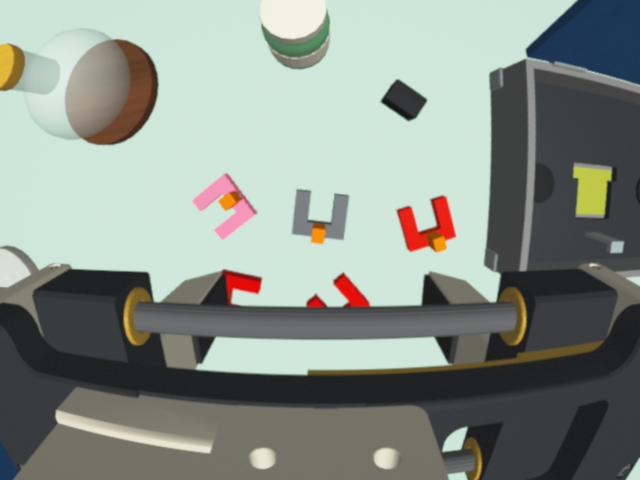

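The dark U is at (320,215), with its fin at (318,232) and its open end facing away. Its red neighbour is at (427,225) and the pink one at (225,205). I'll fit its pose.

```bash
cat >> h.py <<'E'
def fitU(p):
    if "range_z" not in p: p["range_z"]=p["rz"]
    best=[r for r in vision.cut_out(p,"u_core") if abs(int(p["pixels"][r["mask"]].mean(0)[0])-int(p["pixels"][r["mask"]].mean(0)[2]))<60]
    m=cv2.dilate(best[0]["mask"].astype(np.uint8),np.ones((9,9)))>0
    hsv=cv2.cvtColor(p["pixels"],cv2.COLOR_BGR2HSV)
    g=m&(hsv[...,1]<45)&(hsv[...,2]<150)
    f=m&(hsv[...,0]<20)&(hsv[...,1]>150)
    v,u=np.nonzero(g); X=wplane(p,np.c_[u,v],.016)
    Z=wpts(p,g); print("grey z",np.percentile(Z[:,2],[5,50,95]))
    (c,wh,a)=cv2.minAreaRect((X[:,:2]*1000).astype(np.float32)); print("rect",np.round(c,1),np.round(wh,1),round(a,2),round(np.radians(a),4))
    F=wpts(p,f); T=F[F[:,2]>.040]; print("fin top mean",np.round(np.median(T,0)*1000,1),len(T), "range",np.round(np.ptp(T,axis=0)*1000,1))
    r=cv2.minAreaRect((T[:,:2]*1000).astype(np.float32)); print("fin rect",np.round(r[0],1),np.round(r[1],1),round(r[2],1))
E
python3 - <<'E'
from h import *
s,p=wrist(); go([.49,.35,.2]); fitU(p)
E
```

```text
t 8.8 pos [0.5077 0.3444 0.2196] slide [18.7 -5.1 18.7] spin -0.0147 tilt [ 0.046 -0.006 -0.999] op 0.0915 F [-0.7 -0.8  0.3] q6 2.1
grey z [0.01348061 0.01564743 0.01686953]
rect [514.  350.9] [50.1 44.1] 81.58 1.4238
fin top mean [499.  353.2  43.7] 174 range [13.5 12.4  5.5]
fin rect [498.5 353.1] [12.  12.9] 83.3
```

Fit: U centre (514.0, 350.9) mm, yaw −0.147, fin (499, 353). That agrees with the −15 mm offset. Next I'll move above the fin.

```bash
python3 -c "
from h import *
go([.4988,.3531,.10],-.147)"
```

```text
t 8.85 pos [0.5078 0.3439 0.22  ] slide [119.4  -9.4  14.9] spin 0.113 tilt [ 0.047 -0.005 -0.999] op 0.0914 F [-0.6 -0.5  0.2] q6 2.1
```

Request:
send_rows(motion=[{"hand": 0.3,"slide": [20,-4,4],"spin": 0.05},{"hand": 0.1,"slide": [30,-4,4],"spin": 0.06},{"hand": 0,"slide": [30,0,2],"spin": 0},{"hand": 0,"slide": [20,0,0],"spin": 0},{"hand": 0,"slide": [8,0,0],"spin": 0},{"hand": 0,"slide": [0,0,0],"spin": 0}], grip_force=25)

```text
time: 9.45
tool_pos: [0.511, 0.3464, 0.1187]
tool_rot: [-2.971, 1.509, 0.011]
contact_force: [0.1, 0.5, 0.8]
opening: 0.0491
```

```bash
python3 -c "
from h import *
go([.4988,.3531,.020],-.147)
s,p=wrist(); go([.4988,.3531,.020],-.147)
cv2.imwrite('pics/w8.png',p['pixels']); fitU(p)"
```

```text
t 9.45 pos [0.511  0.3464 0.1187] slide [97.8 -3.6 19.2] spin -0.0125 tilt [ 0.062  0.001 -0.998] op 0.0491 F [0.1 0.5 0.8] q6 2.23
t 9.5 pos [0.5114 0.3467 0.1195] slide [98.5 -3.2 19.7] spin -0.0124 tilt [ 0.063  0.001 -0.998] op 0.0473 F [ 0.9 -0.6 -0.3] q6 2.23
grey z [0.00978814 0.01564351 0.01678141]
rect [514.2 350.8] [50.6 44.8] 81.42 1.4211
fin top mean [499.1 352.9  43.5] 357 range [14.6 12.4  5.8]
fin rect [498.7 353.2] [11.4 14.1] 80.9
```

View pics/w8.png

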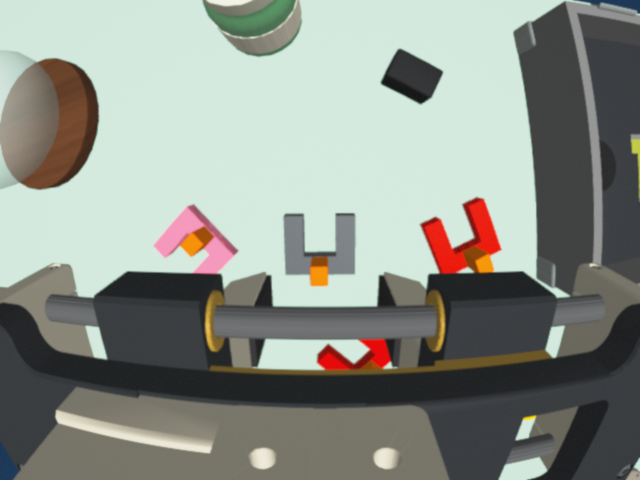

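Request:
send_rows(motion=[{"hand": 0,"slide": [25,-2,10],"spin": -0.01},{"hand": 0,"slide": [25,-1,6],"spin": 0},{"hand": 0,"slide": [25,0,4],"spin": 0},{"hand": 0,"slide": [12,0,2],"spin": 0},{"hand": 0,"slide": [5,0,1],"spin": 0}])

```text
time: 10.05
tool_pos: [0.5021, 0.3566, 0.0344]
tool_rot: [-2.858, 1.489, 0.133]
contact_force: [-0.6, 0.2, 1.0]
opening: 0.0461
```

```bash
python3 -c "
from h import *
go([.4988,.3531,.020],-.147)
s,p=wrist(); go([.4988,.3531,.020],-.147)
cv2.imwrite('pics/w9.png',p['pixels'])"
```

```text
t 10.05 pos [0.5021 0.3566 0.0344] slide [14.   4.3  3.9] spin -0.0029 tilt [ 0.081  0.011 -0.997] op 0.0461 F [-0.6  0.2  1. ] q6 2.26
t 10.1 pos [0.5018 0.3565 0.034 ] slide [13.6  4.1  3.6] spin -0.003 tilt [ 0.081  0.011 -0.997] op 0.0457 F [ 0.2 -0.1 -0.6] q6 2.26
```

View pics/w9.png

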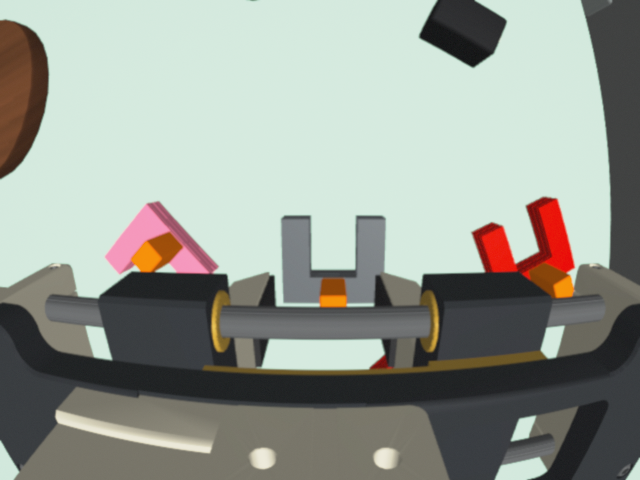

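Request:
send_rows(motion=[{"hand": 0,"slide": [10,4,3],"spin": 0},{"hand": 0,"slide": [6,0,2],"spin": 0},{"hand": 0,"slide": [2,0,0],"spin": 0}])

```text
time: 10.4
tool_pos: [0.4995, 0.354, 0.0174]
tool_rot: [-2.838, 1.484, 0.152]
contact_force: [-0.4, 0.6, 2.7]
opening: 0.046
```

```bash
python3 -c "
from h import *
go([.4988,.3531,.020],-.147)
"
```

```text
t 10.4 pos [0.4995 0.354  0.0174] slide [-2.7  0.9  0.3] spin -0.0031 tilt [ 0.086  0.013 -0.996] op 0.046 F [-0.4  0.6  2.7] q6 2.26
```

Position is good, so I'll close on the fin.

Request:
send_rows(motion=[{"hand": -0.4,"slide": [-2,1,0],"spin": 0},{"hand": -0.9,"slide": [0,0,0],"spin": 0},{"hand": -0.9,"slide": [0,0,0],"spin": 0},{"hand": -0.9,"slide": [0,0,0],"spin": 0},{"hand": -0.9,"slide": [0,0,0],"spin": 0},{"hand": -0.9,"slide": [0,0,0],"spin": 0}], grip_force=40)

```text
time: 11.0
tool_pos: [0.5001, 0.353, 0.021]
tool_rot: [-2.837, 1.482, 0.154]
contact_force: [0.0, -0.9, 0.2]
opening: 0.0118
```

```bash
python3 -c "
from h import *
go([.4988,.3531,.020],-.147)
"
```

```text
t 11.0 pos [0.5001 0.353  0.021 ] slide [0.9 0.1 1.4] spin -0.003 tilt [ 0.087  0.014 -0.996] op 0.0118 F [ 0.  -0.9  0.2] q6 2.26
```

Request:
send_rows(motion=[{"hand": -0.9,"slide": [-25,0,0],"spin": 0},{"hand": -0.9,"slide": [-35,0,0],"spin": 0},{"hand": -0.9,"slide": [-40,0,0],"spin": 0},{"hand": -0.9,"slide": [-40,0,0],"spin": 0},{"hand": -0.9,"slide": [-30,0,-10],"spin": -0.06},{"hand": -0.9,"slide": [-20,20,-10],"spin": -0.06}])

```text
time: 11.6
tool_pos: [0.497, 0.328, 0.2107]
tool_rot: [-3.011, 1.498, 0.106]
contact_force: [0.7, 0.3, -3.5]
opening: 0.0121
```

```bash
python3 -c "
from h import *
go([.5147,.0364,.16])
"
```

```text
t 11.6 pos [0.497  0.328  0.2107] slide [ 49.6 291.6 -21.5] spin -0.0066 tilt [ 0.072  0.008 -0.997] op 0.0121 F [ 0.7  0.3 -3.5] q6 2.07
```

Request:
send_rows(motion=[{"hand": -0.9,"slide": [-3,45,-4],"spin": 0},{"hand": -0.9,"slide": [0,48,-4],"spin": 0},{"hand": -0.9,"slide": [0,48,-4],"spin": 0},{"hand": -0.9,"slide": [0,48,-3],"spin": 0},{"hand": -0.9,"slide": [0,45,-2],"spin": 0},{"hand": -0.9,"slide": [5,30,-2],"spin": 0},{"hand": -0.9,"slide": [5,12,0],"spin": 0},{"hand": -0.9,"slide": [0,0,0],"spin": 0}])

```text
time: 12.4
tool_pos: [0.5105, 0.0423, 0.203]
tool_rot: [-2.973, 1.493, 0.146]
contact_force: [-0.2, -0.1, -1.7]
opening: 0.0116
```

```bash
python3 -c "
from h import *
go([.5147,.0364,.16])
s,p=wrist();cv2.imwrite('pics/w10.png',p['pixels']);go([.5147,.0364,.16])
"
```

```text
t 12.4 pos [0.5105 0.0423 0.203 ] slide [43.1  6.4 -1. ] spin -0.0037 tilt [ 0.076  0.011 -0.997] op 0.0116 F [-0.2 -0.1 -1.7] q6 1.51
t 12.45 pos [0.5107 0.0432 0.2033] slide [43.4  7.3 -0.8] spin -0.0029 tilt [ 0.077  0.012 -0.997] op 0.0117 F [-1.3 -0.2 -2.5] q6 1.51
```

View pics/w10.png

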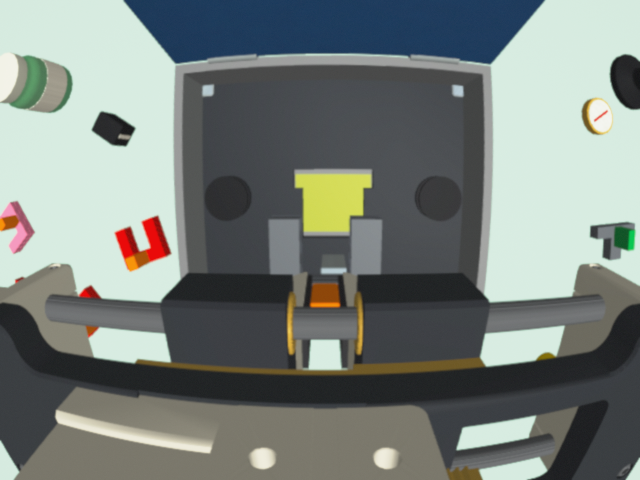

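The U hangs level in the hand: arm tips at (284,222) and (366,222), fin at (325,295), recess at (333,203). I'll compare its measured in-hand position with the prediction.

```bash
cat >> h.py <<'E'
# U origin in tool frame from the grasp reading
_Rg=Ro.from_euler('xyz',[-2.837,1.482,0.154]).as_matrix()
OFFU=_Rg.T@(np.array([.5140,.3509,0])-np.array([.5001,.3530,.021]))
UAX=_Rg.T@np.array([np.cos(-.147),np.sin(-.147),0]); UZ=_Rg.T@np.array([0,0,1.])
SU=np.array([.5297,.0364,.020]); ST=np.array([.5601,.0358,.020])
def Upts(p):
    W=p["Wt"]; o=W[:3,3]+W[:3,:3]@OFFU; x=W[:3,:3]@UAX; z=W[:3,:3]@UZ; y=np.cross(z,x)
    L=[[22,26,16],[22,12,16],[-8,12,16],[-8,-12,16],[22,-12,16],[22,-26,16]]
    return o,x,z,np.array([o+(a*x+b*y+c*z)/1000 for a,b,c in L])
E
python3 - <<'E'
from h import *
print(OFFU)
s,p=wrist(); go([.5147,.0364,.16])
o,x,z,P=Upts(p); uv=wproj(p,P); print("origin",o,"x",x,"z",z); print(np.round(uv,1))
go(np.append((s["tool_pos"]+SU-o)[:2],.16))
im=p["pixels"].copy(); big=cv2.resize(im[160:320,230:430],None,fx=4,fy=3.7,interpolation=cv2.INTER_CUBIC)
for a,b in uv: cv2.circle(big,(int((a+.5-230)*4),int((b+.5-160)*3.7)),3,(0,0,255),-1)
# recess outline corners z=.02/.03
c=np.array([np.cos(YAW),np.sin(YAW),0]); n=np.array([-np.sin(YAW),np.cos(YAW),0])
for a,b in [(-23.5,28),(-23.5,-28),(22,28),(22,-28),(22,36),(22,-36),(39,36),(39,-36)]:
    q=wproj(p,SU+(a*c+b*n)/1000)[0]; cv2.circle(big,(int((q[0]+.5-230)*4),int((q[1]+.5-160)*3.7)),3,(255,0,255),-1)
cv2.imwrite('pics/w11.png',big)
E
```

```text
[ 0.02210676  0.00056525 -0.01223077]
t 12.5 pos [0.5109 0.0441 0.2037] slide [43.8  8.2 -0.5] spin -0.0015 tilt [ 0.078  0.012 -0.997] op 0.0116 F [ 0.4 -0.1 -1.7] q6 1.51
origin [0.52456627 0.04262862 0.18221947] x [ 0.99979228 -0.01872809 -0.00804103] z [0.00828912 0.01320688 0.99987843]
[[267.8 216.6]
 [298.  216.5]
 [299.  279.9]
 [350.  280.1]
 [350.6 216.5]
 [381.2 216.7]]
t 12.5 pos [0.5109 0.0441 0.2037] slide [43.8  7.6 -1.7] spin -0.0015 tilt [ 0.078  0.012 -0.997] op 0.0116 F [ 0.4 -0.1 -1.7] q6 1.51
```

View pics/w11.png

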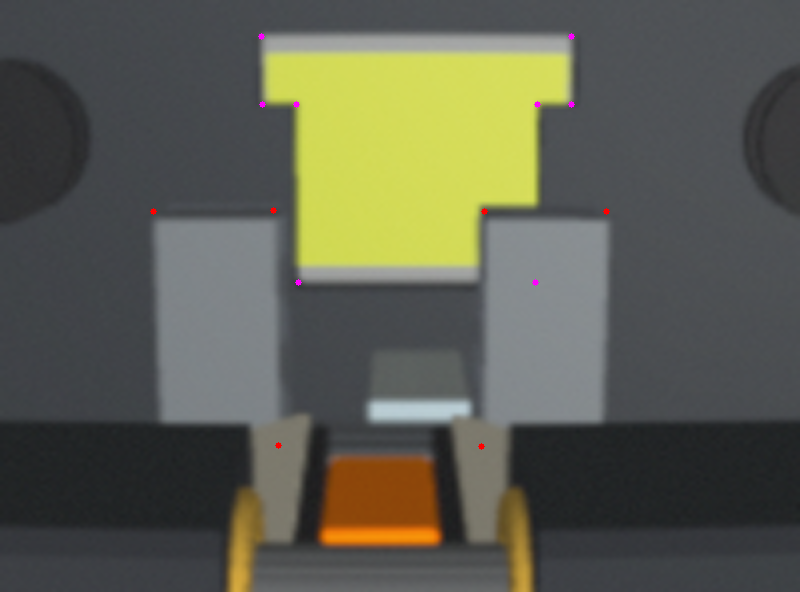

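Recess corner predictions land within a pixel, and the U in hand is within about 0.7 mm. I'll descend to just above the foam.

Request:
send_rows(motion=[{"hand": -0.9,"slide": [15,8,0],"spin": 0},{"hand": -0.9,"slide": [25,0,1],"spin": 0},{"hand": -0.9,"slide": [30,0,2],"spin": 0},{"hand": -0.9,"slide": [25,0,2],"spin": 0},{"hand": -0.9,"slide": [10,0,1],"spin": 0},{"hand": -0.9,"slide": [0,0,0],"spin": 0}])

```text
time: 13.1
tool_pos: [0.5154, 0.0478, 0.0976]
tool_rot: [-2.953, 1.486, 0.181]
contact_force: [0.4, 0.4, -2.5]
opening: 0.0117
```

```bash
cat >> h.py <<'E'
def show(p,uv,box,name,fx=4,fy=3.7):
    x0,x1,y0,y1=box; big=cv2.resize(p["pixels"][y0:y1,x0:x1],None,fx=fx,fy=fy,interpolation=cv2.INTER_CUBIC)
    for pts_,col in uv:
        for a,b in pts_: cv2.circle(big,(int((a+.5-x0)*fx),int((b+.5-y0)*fy)),2,col,-1)
    cv2.imwrite(name,big)
_c=np.array([np.cos(YAW),np.sin(YAW),0]); _n=np.array([-np.sin(YAW),np.cos(YAW),0])
def recess(p,z=0): return wproj(p,np.array([SU+(a*_c+b*_n)/1000+[0,0,z] for a,b in [(-23.5,28),(-23.5,-28),(22,28),(22,-28),(22,36),(22,-36),(39,36),(39,-36)]]))
E
python3 - <<'E'
from h import *
s,p=wrist(); o,x,z,P=Upts(p); uv=wproj(p,P); print("origin",o,"x",x,"z",z)
go(np.append((s["tool_pos"]+SU-o)[:2],.060))
show(p,[(uv,(0,0,255)),(recess(p,.01),(255,0,255))],(230,430,160,320),'pics/w12.png')
E
```

```text
origin [0.52946888 0.04745007 0.07655906] x [ 0.99998583 -0.00519786 -0.00114608] z [0.00120122 0.01061587 0.99994293]
t 13.15 pos [0.5159 0.0477 0.0984] slide [38.  11.6  3.4] spin 0.0107 tilt [ 0.085  0.015 -0.996] op 0.0117 F [-0.3 -0.6 -1.6] q6 1.49
```

View pics/w12.png

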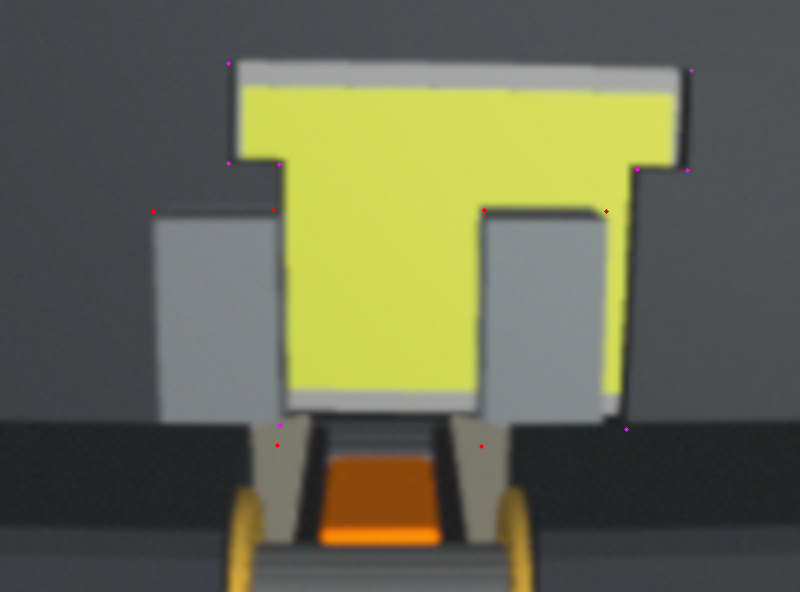

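Request:
send_rows(motion=[{"hand": -0.9,"slide": [4,6,1],"spin": 0.01},{"hand": -0.9,"slide": [6,5,1],"spin": 0},{"hand": -0.9,"slide": [8,2,1],"spin": 0},{"hand": -0.9,"slide": [5,0,0],"spin": 0},{"hand": -0.9,"slide": [0,0,0],"spin": 0}])

```text
time: 13.65
tool_pos: [0.5173, 0.0342, 0.077]
tool_rot: [-2.965, 1.477, 0.158]
contact_force: [-0.4, 0.7, -2.7]
opening: 0.012
```

```bash
python3 - <<'E'
from h import *
s,p=wrist(); o,x,z,P=Upts(p); uv=wproj(p,P); print("origin",o,"x",x,"z",z)
go(np.append((s["tool_pos"]+SU-o)[:2],.060))
show(p,[(uv,(0,0,255)),(recess(p,.01),(255,0,255))],(230,430,160,320),'pics/w13.png')
E
```

```text
origin [0.53155434 0.03374917 0.05610166] x [ 0.99984864 -0.01566757  0.00756412] z [-0.0074032   0.01030328  0.99991951]
t 13.7 pos [0.5174 0.0343 0.0772] slide [17.  -2.3  3.6] spin 0.0005 tilt [ 0.093  0.015 -0.996] op 0.0115 F [ 0.1  0.4 -2.9] q6 1.47
```

View pics/w13.png

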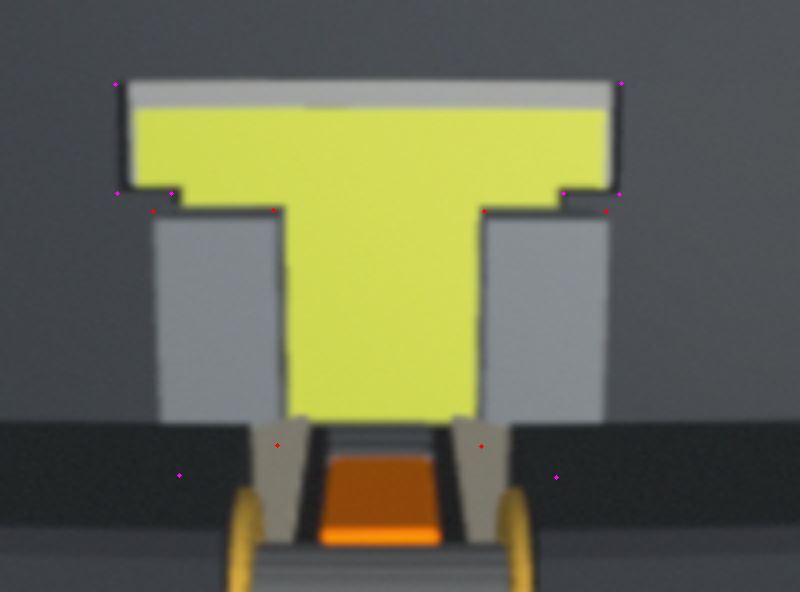

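Request:
send_rows(motion=[{"hand": -0.9,"slide": [4,-2,2],"spin": 0},{"hand": -0.9,"slide": [5,-1,2],"spin": 0},{"hand": -0.9,"slide": [4,0,1],"spin": 0},{"hand": -0.9,"slide": [0,0,0],"spin": 0}])

```text
time: 14.1
tool_pos: [0.5136, 0.038, 0.0631]
tool_rot: [-2.967, 1.476, 0.156]
contact_force: [0.1, 1.0, -0.8]
opening: 0.0115
```

```bash
python3 - <<'E'
from h import *
s,p=wrist(); o,x,z,P=Upts(p); uv=wproj(p,P); print("origin",o,"x",x,"z",z)
go(np.append((s["tool_pos"]+SU-o)[:2],.060))
show(p,[(uv,(0,0,255)),(recess(p,.01),(255,0,255))],(230,430,160,320),'pics/w14.png')
E
```

```text
origin [0.52780551 0.03750631 0.04217036] x [ 0.99984554 -0.01547102  0.00833944] z [-0.0081805   0.01030809  0.99991341]
t 14.15 pos [0.5137 0.038  0.0633] slide [ 3.4  1.1 -1.5] spin 0.0006 tilt [ 0.094  0.015 -0.996] op 0.0114 F [-0.   0.6 -2.4] q6 1.48
```

View pics/w14.png

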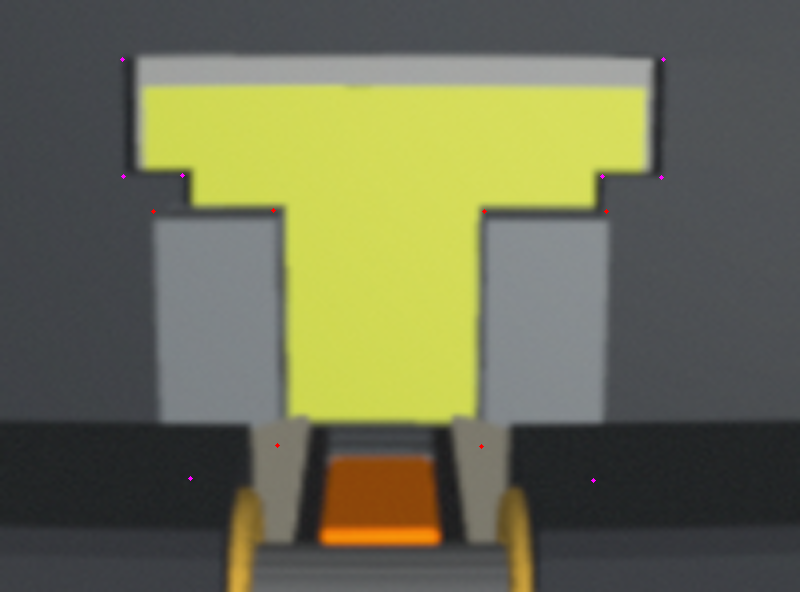

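Request:
send_rows(motion=[{"hand": -0.9,"slide": [3,0.8,-1.5],"spin": 0},{"hand": -0.9,"slide": [4,0,-0.5],"spin": 0},{"hand": -0.9,"slide": [2,0,0],"spin": 0},{"hand": -0.9,"slide": [0,0,0],"spin": 0}])

```text
time: 14.55
tool_pos: [0.5173, 0.0372, 0.054]
tool_rot: [-2.97, 1.475, 0.153]
contact_force: [0.0, -0.7, -2.6]
opening: 0.0115
```

```bash
python3 - <<'E'
from h import *
s,p=wrist(); o,x,z,P=Upts(p); uv=wproj(p,P); print("origin",o,"x",x,"z",z)
go(np.append((s["tool_pos"]+SU-o)[:2],s["tool_pos"][2]))
show(p,[(uv,(0,0,255)),(recess(p,.01),(255,0,255))],(230,430,160,320),'pics/w15.png')
E
```

```text
origin [0.53157523 0.03669032 0.03314549] x [ 0.99983455 -0.0154444   0.00960967] z [-0.00944947  0.01041231  0.99990114]
t 14.6 pos [0.5174 0.0372 0.0541] slide [-0.1  0.3  1.9] spin 0.0006 tilt [ 0.095  0.015 -0.995] op 0.0115 F [-0.2  1.2 -1.4] q6 1.47
```

View pics/w15.png

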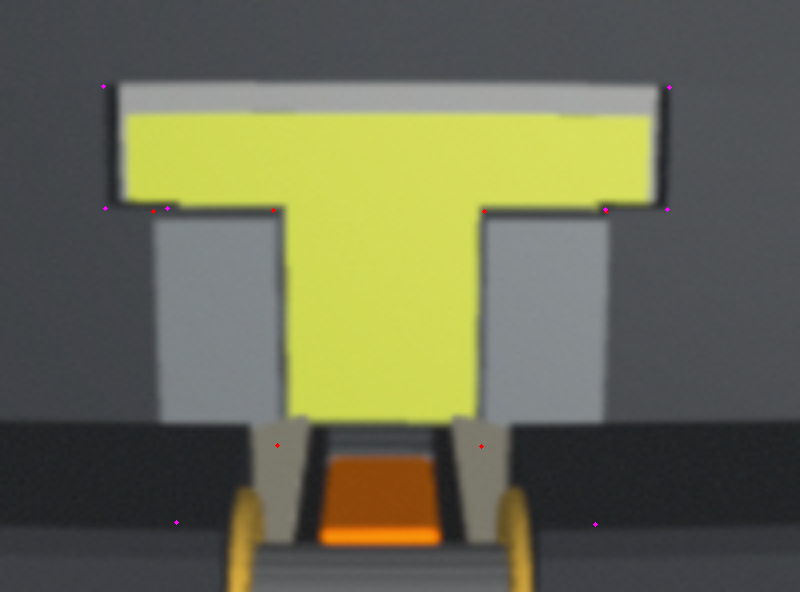

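Request:
send_rows(motion=[{"hand": -0.9,"slide": [0,0.4,1.4],"spin": 0},{"hand": -0.9,"slide": [2,0,0.2],"spin": 0},{"hand": -0.9,"slide": [0,0,0],"spin": 0}])

```text
time: 14.9
tool_pos: [0.5159, 0.0368, 0.052]
tool_rot: [-2.971, 1.475, 0.152]
contact_force: [-0.2, 0.8, -2.4]
opening: 0.0118
```

```bash
python3 - <<'E'
from h import *
s,p=wrist(); o,x,z,P=Upts(p); print("origin",o,"x",x,"z",z)
go(np.append((s["tool_pos"]+SU-o)[:2],s["tool_pos"][2]))
E
```

```text
origin [0.53015858 0.0362856  0.03115761] x [ 0.99982868 -0.01552044  0.01008606] z [-0.00992461  0.01044429  0.9998962 ]
t 14.95 pos [0.516  0.0368 0.0521] slide [ 0.  -0.1  0.5] spin 0.0007 tilt [ 0.095  0.015 -0.995] op 0.0118 F [-0.8 -0.4 -2.2] q6 1.47
```

Request:
send_rows(motion=[{"hand": -0.9,"slide": [3,0,0.4],"spin": 0},{"hand": -0.9,"slide": [3,0,0.3],"spin": 0},{"hand": -0.9,"slide": [3,0,0.3],"spin": 0},{"hand": -0.9,"slide": [0,0,0],"spin": 0}])

```text
time: 15.35
tool_pos: [0.5159, 0.0369, 0.0424]
tool_rot: [-2.972, 1.474, 0.151]
contact_force: [-0.2, -0.3, -2.0]
opening: 0.0113
```

```bash
python3 - <<'E'
from h import *
s,p=wrist(); o,x,z,P=Upts(p); print("origin",o,"x",x,"z",z)
uv=wproj(p,P)
go(np.append((s["tool_pos"]+SU-o)[:2],s["tool_pos"][2]))
show(p,[(uv,(0,0,255)),(recess(p,.01),(255,0,255))],(230,430,160,320),'pics/w16.png')
E
```

```text
origin [0.53015134 0.03645073 0.02150713] x [ 0.99982567 -0.01545971  0.01046981] z [-0.01030826  0.01049281  0.99989181]
t 15.4 pos [0.516  0.0369 0.0425] slide [0.1 0.1 0.6] spin 0.0007 tilt [ 0.096  0.014 -0.995] op 0.0117 F [ 0.5  0.4 -3.3] q6 1.47
```

View pics/w16.png

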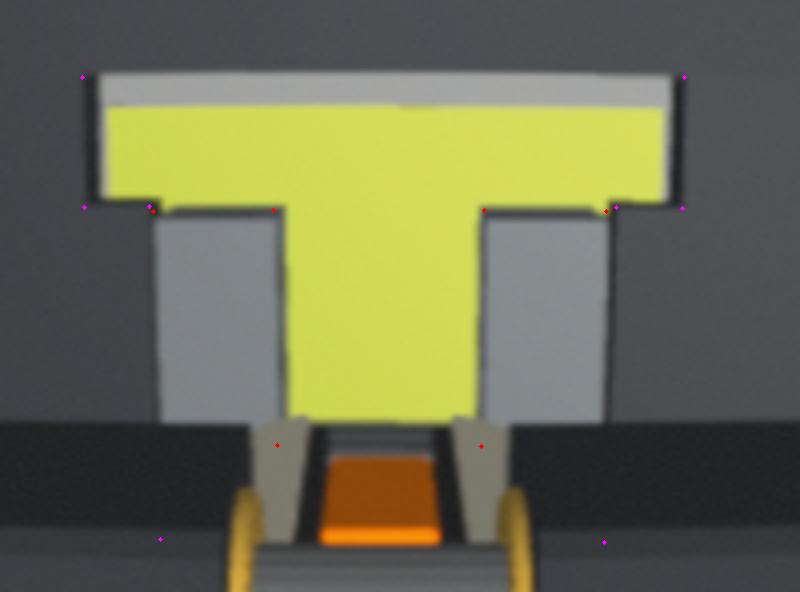

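The U is inside the recess, with its underside about 1.5 mm above the floor and no contact force. I'll lower it, release it and back up.

Request:
send_rows(motion=[{"hand": -0.9,"slide": [1.5,0,0.1],"spin": 0},{"hand": -0.9,"slide": [0,0,0],"spin": 0},{"hand": -0.5,"slide": [0,0,0],"spin": 0},{"hand": -0.4,"slide": [0,0,0],"spin": 0},{"hand": -0.3,"slide": [0,0,0],"spin": 0},{"hand": -0.2,"slide": [-20,0,-2],"spin": 0},{"hand": -0.2,"slide": [-35,0,-4],"spin": 0},{"hand": 0.2,"slide": [-45,0,0],"spin": 0}])

```text
time: 16.2
tool_pos: [0.5102, 0.0355, 0.1394]
tool_rot: [-2.947, 1.483, 0.175]
contact_force: [0.4, -0.1, -0.2]
opening: 0.0415
```

```bash
python3 - <<'E'
from h import *
go(np.append(SU[:2],.2))
s,p=wrist()
show(p,[(recess(p,.01),(255,0,255))],(230,430,120,320),'pics/w17.png',4,3)
P=np.array([SU+(a*_c+b*_n)/1000+[0,0,.016] for a,b in [(22,26),(22,12),(-8,12),(-8,-12),(22,-12),(22,-26),(-22,26),(-22,-26)]])
show(p,[(wproj(p,P),(0,0,255))],(230,430,120,320),'pics/w17.png',4,3)
E
```

```text
t 16.2 pos [0.5102 0.0355 0.1394] slide [-58.6  -2.3 -24.7] spin 0.0003 tilt [ 0.086  0.015 -0.996] op 0.0415 F [ 0.4 -0.1 -0.2] q6 1.48Traceback (most recent call last):
  File "<stdin>", line 5, in <module>
NameError: name '_c' is not defined
```

View pics/w17.png

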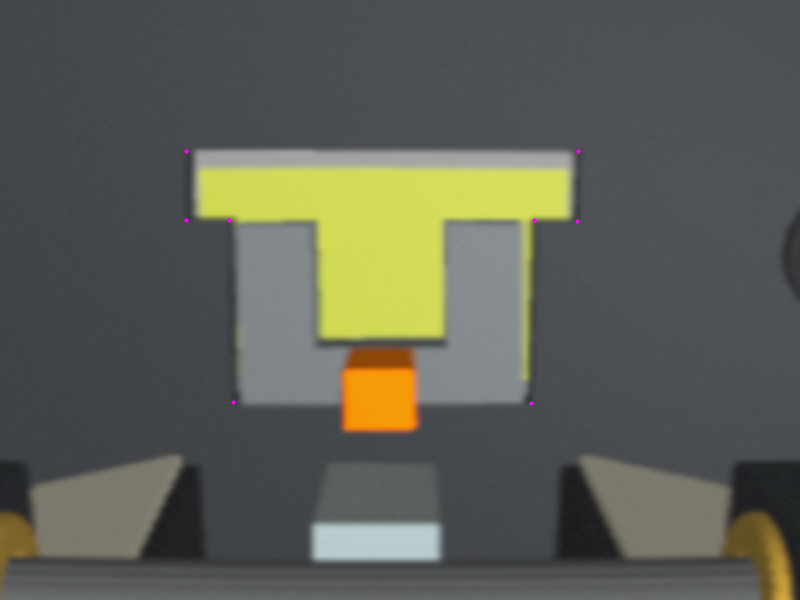

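The U sits flat in the recess, with only thin yellow slivers at the sides of (380,310). Now the T at about (0.497, −0.302).

Request:
send_rows(motion=[{"hand": 0.2,"slide": [-40,5,0],"spin": 0},{"hand": 0.2,"slide": [-30,40,0],"spin": 0},{"hand": 0.2,"slide": [0,48,1],"spin": 0},{"hand": 0.2,"slide": [0,48,2],"spin": 0},{"hand": 0.1,"slide": [0,48,2],"spin": 0},{"hand": 0.1,"slide": [0,48,2],"spin": 0},{"hand": 0.1,"slide": [10,45,2],"spin": 0},{"hand": 0.1,"slide": [10,30,0],"spin": 0}])

```text
time: 17.05
tool_pos: [0.4982, -0.2863, 0.2025]
tool_rot: [-3.077, 1.452, 0.056]
contact_force: [0.3, 0.7, 0.5]
opening: 0.0505
```

```bash
python3 - <<'E'
from h import *
go([.49,-.302,.12])
s,p=wrist(); cv2.imwrite('pics/w18.png',p['pixels'])
np.savez('w18.npz',W=p["W"],Wt=p["Wt"],pix=p["pixels"],rz=p["range_z"],fx=p["fx"],cx=p["cx"],cy=p["cy"])
r=vision.cut_out(p,"t_core")[0]; X=wpts(p,r["mask"]); print(r["uv"],r["conf"],np.median(X,0))
m=cv2.dilate(r["mask"].astype(np.uint8),np.ones((9,9)))>0
hsv=cv2.cvtColor(p["pixels"],cv2.COLOR_BGR2HSV)
g=m&(hsv[...,1]<60)&(hsv[...,2]<160); f=m&(hsv[...,0]>45)&(hsv[...,0]<85)&(hsv[...,1]>130)
print(g.sum(),f.sum())
v,u=np.nonzero(g); X=wplane(p,np.c_[u,v],.016)
rc=cv2.minAreaRect((X[:,:2]*1000).astype(np.float32)); print("T rect",rc)
F=wpts(p,f);T=F[F[:,2]>.04]; rc=cv2.minAreaRect((T[:,:2]*1000).astype(np.float32)); print("fin",np.round(np.median(T,0),4),rc,len(T))
x0,y0=[int(a) for a in r["uv"]]; 
show(p,[],(x0-60,x0+60,y0-50,y0+50),'pics/w18c.png',6,6)
E
```

```text
t 17.05 pos [ 0.4982 -0.2863  0.2025] slide [80.9 16.4 17.7] spin 0.0102 tilt [ 0.118  0.007 -0.993] op 0.0505 F [0.3 0.7 0.5] q6 0.85
[345.6, 232.4] 0.63 [ 0.50256123 -0.30597643  0.01586445]
1156 374
T rect ((492.2557067871094, -306.3775634765625), (42.427486419677734, 66.10115814208984), 3.7874364852905273)
fin [ 0.4998 -0.306   0.0437] ((499.039794921875, -306.0229187011719), (23.48147964477539, 11.577495574951172), 3.7319388389587402) 343
```

View pics/w18.png

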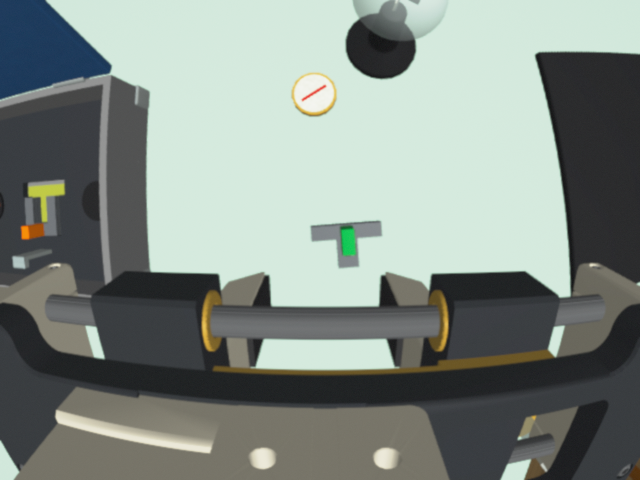

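View pics/w18c.png

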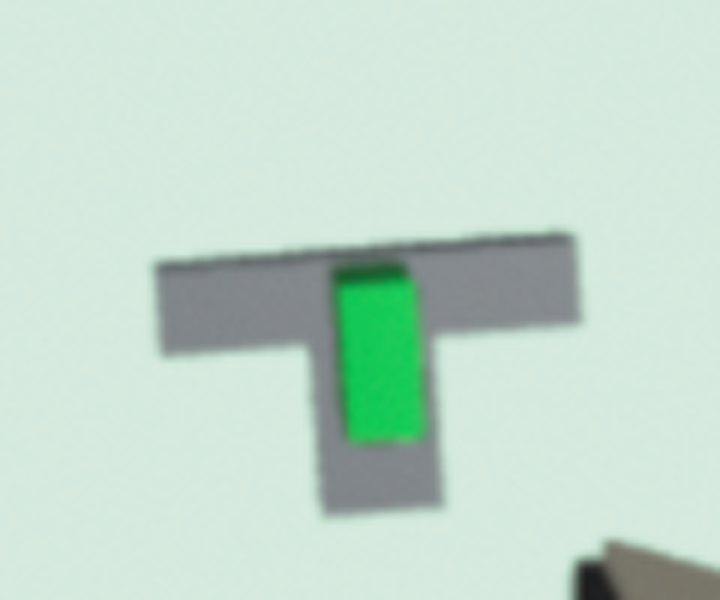

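The T's bar is at (346,230) and its green fin at (348,241). Fit: origin about (506.1, −305.5), yaw +0.0655, fin about (500, −306). Now to approach it.

```bash
python3 -c "
from h import *
go([.500,-.3059,.06],.0655)"
```

```text
t 17.15 pos [ 0.4978 -0.2868  0.201 ] slide [140.2  20.3  13.9] spin -0.0762 tilt [ 0.116  0.008 -0.993] op 0.0504 F [-0.1 -0.5 -0.4] q6 0.85
```

Request:
send_rows(motion=[{"hand": 0,"slide": [20,9,2],"spin": -0.04},{"hand": 0,"slide": [30,8,3],"spin": -0.036},{"hand": 0,"slide": [35,3,4],"spin": 0},{"hand": 0,"slide": [25,0,3],"spin": 0},{"hand": 0,"slide": [15,0,2],"spin": 0},{"hand": 0,"slide": [5,0,0],"spin": 0}])

```text
time: 17.75
tool_pos: [0.5014, -0.306, 0.0685]
tool_rot: [3.11, 1.449, 0.036]
contact_force: [-0.5, -0.1, -0.6]
opening: 0.0456
```

```bash
cat >> h.py <<'E'
def fitT(p):
    r=vision.cut_out(p,"t_core")[0]
    m=cv2.dilate(r["mask"].astype(np.uint8),np.ones((9,9)))>0
    hsv=cv2.cvtColor(p["pixels"],cv2.COLOR_BGR2HSV)
    g=m&(hsv[...,1]<60)&(hsv[...,2]<160); f=m&(hsv[...,0]>45)&(hsv[...,0]<85)&(hsv[...,1]>130)
    v,u=np.nonzero(g); X=wplane(p,np.c_[u,v],.016)
    print("T rect",cv2.minAreaRect((X[:,:2]*1000).astype(np.float32)),r["conf"])
    F=wpts(p,f);T=F[F[:,2]>.04]; print("fin",np.round(np.median(T,0),4),cv2.minAreaRect((T[:,:2]*1000).astype(np.float32)),len(T))
E
python3 -c "
from h import *
s,p=wrist()
go([.500,-.3059,.02],.0655)
cv2.imwrite('pics/w19.png',p['pixels'])
fitT(p)"
```

```text
t 17.8 pos [ 0.5015 -0.3059  0.0684] slide [47.9 -0.3  7.4] spin 0.0022 tilt [ 0.121  0.004 -0.993] op 0.0459 F [-0.7 -0.6 -1.7] q6 0.71
T rect ((495.7118225097656, -306.221435546875), (37.444129943847656, 72.09619140625), 3.813103437423706) 0.79
fin [ 0.5005 -0.3058  0.0436] ((505.82928466796875, -305.56817626953125), (34.87744140625, 11.266446113586426), 3.506439447402954) 958
```

View pics/w19.png

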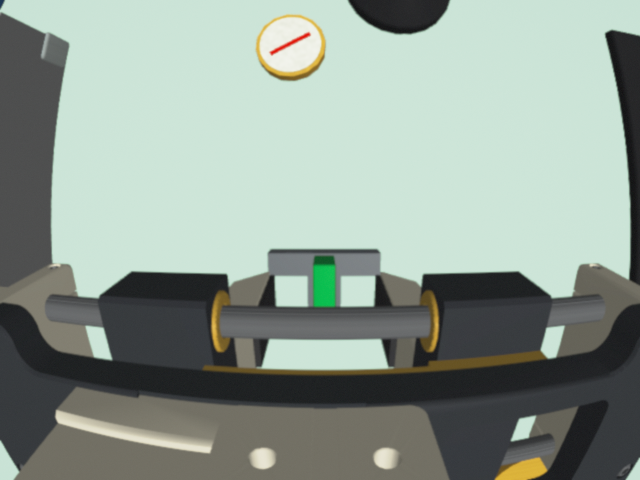

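Well aligned, with the fin centred at (324,280) between the fingers. Going down.

Request:
send_rows(motion=[{"hand": 0,"slide": [15,0,2],"spin": 0},{"hand": 0,"slide": [15,0,2],"spin": 0},{"hand": 0,"slide": [10,0,2],"spin": 0},{"hand": 0,"slide": [5,0,1],"spin": 0}])

```text
time: 18.25
tool_pos: [0.5047, -0.3084, 0.0292]
tool_rot: [3.041, 1.439, -0.031]
contact_force: [-0.4, 0.5, -0.8]
opening: 0.046
```

```bash
python3 -c "
from h import *
go([.500,-.3059,.02],.0655)"
```

```text
t 18.25 pos [ 0.5047 -0.3084  0.0292] slide [ 8.5 -2.9  5.6] spin 0.0036 tilt [ 0.132 -0.004 -0.991] op 0.046 F [-0.4  0.5 -0.8] q6 0.69
```

Request:
send_rows(motion=[{"hand": 0,"slide": [5,-2,4],"spin": 0},{"hand": 0,"slide": [4,-1,2],"spin": 0},{"hand": -0.3,"slide": [0,0,0],"spin": 0}])

```text
time: 18.55
tool_pos: [0.4999, -0.3059, 0.02]
tool_rot: [3.032, 1.437, -0.039]
contact_force: [-0.3, -0.3, 0.3]
opening: 0.0416
```

```bash
python3 -c "
from h import *
go([.500,-.3059,.02],.0655)"
```

```text
t 18.55 pos [ 0.4999 -0.3059  0.02  ] slide [-0.  -0.  -0.1] spin 0.0038 tilt [ 0.133 -0.005 -0.991] op 0.0416 F [-0.3 -0.3  0.3] q6 0.68
```

Request:
send_rows(motion=[{"hand": -0.9,"slide": [0,0,0],"spin": 0},{"hand": -0.9,"slide": [0,0,0],"spin": 0},{"hand": -0.9,"slide": [0,0,0],"spin": 0},{"hand": -0.9,"slide": [0,0,0],"spin": 0},{"hand": -0.9,"slide": [0,0,0],"spin": 0}])

```text
time: 19.05
tool_pos: [0.5004, -0.3062, 0.0213]
tool_rot: [3.027, 1.436, -0.045]
contact_force: [0.6, 0.7, -0.3]
opening: 0.0113
```

```bash
python3 -c "
from h import *
s=observe(); print(repr(s['tool_pos']),repr(s['tool_rot']))
go([.500,-.3059,.02],.0655)"
```

```text
array([ 0.50044781, -0.30621642,  0.0213009 ]) array([ 3.02685725,  1.43573703, -0.04463313])
t 19.05 pos [ 0.5004 -0.3062  0.0213] slide [ 1.2 -0.4  0.6] spin 0.0036 tilt [ 0.135 -0.006 -0.991] op 0.0113 F [ 0.6  0.7 -0.3] q6 0.68
```

Request:
send_rows(motion=[{"hand": -0.9,"slide": [-25,0,0],"spin": 0},{"hand": -0.9,"slide": [-40,0,-6],"spin": 0},{"hand": -0.9,"slide": [-45,0,-10],"spin": 0},{"hand": -0.9,"slide": [-40,-10,-15],"spin": 0.04},{"hand": -0.9,"slide": [-20,-40,-15],"spin": 0.04},{"hand": -0.9,"slide": [0,-46,-10],"spin": 0},{"hand": -0.9,"slide": [0,-46,-10],"spin": 0},{"hand": -0.9,"slide": [0,-46,-8],"spin": 0}])

```text
time: 19.85
tool_pos: [0.5513, -0.1152, 0.2039]
tool_rot: [3.124, 1.438, -0.042]
contact_force: [0.2, -0.3, -2.2]
opening: 0.0118
```

```bash
cat >> h.py <<'E'
_RT=Ro.from_euler('xyz',[3.02685725,1.43573703,-0.04463313]).as_matrix()
OFFT=_RT.T@(np.array([.5061,-.3055,0])-np.array([.50045,-.30622,.0213]))
TAX=_RT.T@np.array([np.cos(.0655),np.sin(.0655),0]); TZ=_RT.T@np.array([0,0,1.])
def Tpts(p):
    W=p["Wt"]; o=W[:3,3]+W[:3,:3]@OFFT; x=W[:3,:3]@TAX; z=W[:3,:3]@TZ; y=np.cross(z,x)
    L=[[7,34,16],[7,-34,16],[-7,34,16],[-7,-34,16],[-7,10,16],[-7,-10,16],[7,34,0],[7,-34,0]]
    return o,x,z,np.array([o+(a*x+b*y+c*z)/1000 for a,b,c in L])
def T(name,box=(230,430,140,320)):
    s,p=wrist(); o,x,z,P=Tpts(p); print("T origin",np.round(o,4),"x",np.round(x,4),"z",np.round(z,4))
    go(np.append((s["tool_pos"]+ST-o)[:2],s["tool_pos"][2]))
    show(p,[(wproj(p,P),(0,0,255)),(recess(p,.01),(255,0,255))],box,name,4,3.3)
    cv2.imwrite(name.replace('.png','f.png'),p["pixels"])
E
python3 -c "
from h import *
T('pics/w20.png')"
```

```text
T origin [ 0.5569 -0.1147  0.1825] x [ 0.9996 -0.0283 -0.0012] z [ 9.000e-04 -1.310e-02  9.999e-01]
t 19.9 pos [ 0.5517 -0.1078  0.2039] slide [   0.3 -143.2    0.2] spin -0.0018 tilt [ 0.132 -0.    -0.991] op 0.0117 F [ 0.2  7.1 -2.2] q6 1.21
```

View pics/w20f.png

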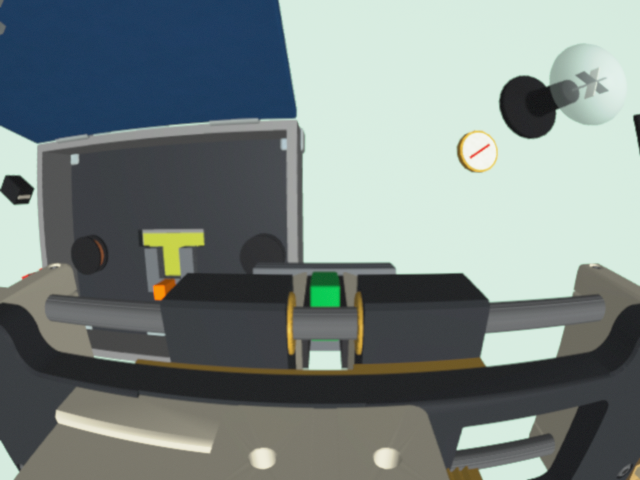

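Request:
send_rows(motion=[{"hand": -0.9,"slide": [0,-45,0],"spin": 0},{"hand": -0.9,"slide": [0,-45,0],"spin": 0},{"hand": -0.9,"slide": [5,-28,0],"spin": 0},{"hand": -0.9,"slide": [10,-10,0],"spin": 0},{"hand": -0.9,"slide": [5,0,0],"spin": 0},{"hand": -0.9,"slide": [0,0,0],"spin": 0}])

```text
time: 20.5
tool_pos: [0.5559, 0.0221, 0.1816]
tool_rot: [-3.133, 1.441, -0.006]
contact_force: [0.3, -0.5, -1.0]
opening: 0.0119
```

```bash
python3 -c "
from h import *
T('pics/w21.png')"
```

```text
T origin [0.5615 0.0227 0.1603] x [ 0.9998 -0.0185 -0.004 ] z [ 0.0037 -0.0166  0.9999]
t 20.55 pos [0.5559 0.0218 0.1819] slide [  0.  -13.4   1.7] spin 0.0027 tilt [ 0.13  -0.001 -0.992] op 0.0116 F [-0.2  0.8 -2. ] q6 1.47
```

View pics/w21.png

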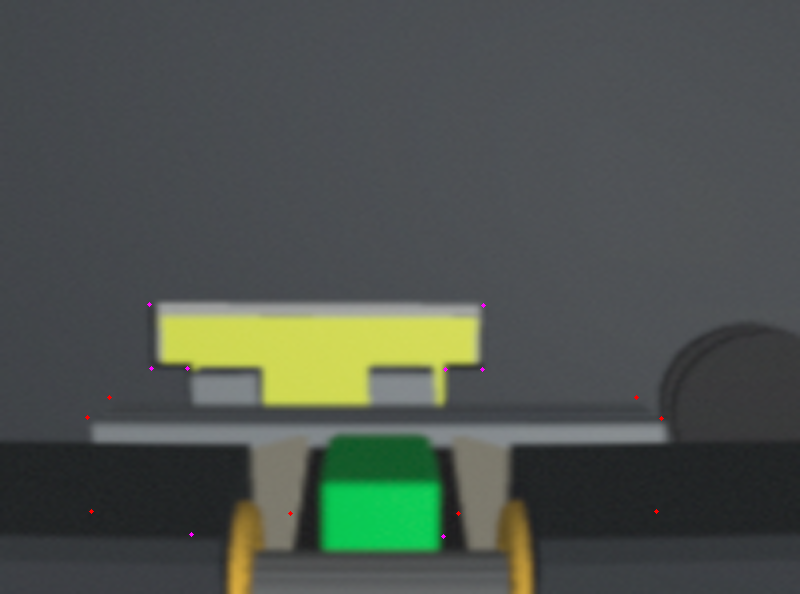

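Request:
send_rows(motion=[{"hand": -0.9,"slide": [10,-8,2],"spin": 0},{"hand": -0.9,"slide": [20,-5,3],"spin": 0},{"hand": -0.9,"slide": [25,-1,3],"spin": 0},{"hand": -0.9,"slide": [20,0,3],"spin": 0},{"hand": -0.9,"slide": [10,0,2],"spin": 0},{"hand": -0.9,"slide": [0,0,0],"spin": 0}])

```text
time: 21.15
tool_pos: [0.5555, 0.0311, 0.092]
tool_rot: [-3.138, 1.438, -0.022]
contact_force: [-0.7, 0.1, -1.6]
opening: 0.0112
```

```bash
python3 -c "
from h import *
T('pics/w22.png')"
```

```text
T origin [0.5611 0.0316 0.0707] x [ 0.9996 -0.0289 -0.0015] z [ 0.001  -0.0159  0.9999]
t 21.2 pos [0.556  0.031  0.0928] slide [ 0.6 -4.2  1.7] spin -0.0069 tilt [ 0.134 -0.003 -0.991] op 0.0118 F [-1.2  0.1 -1.9] q6 1.5
```

View pics/w22.png

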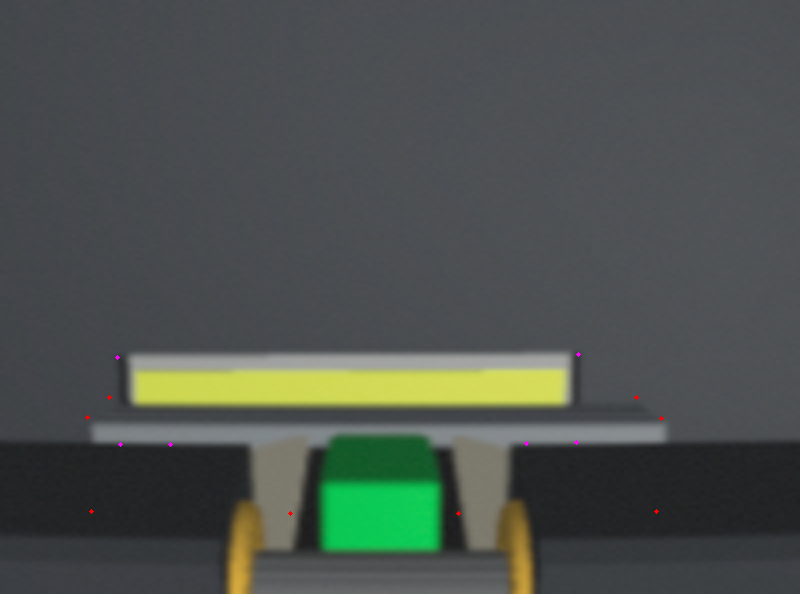

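Request:
send_rows(motion=[{"hand": -0.9,"slide": [5,-2.5,0.7],"spin": -0.007},{"hand": -0.9,"slide": [7,-2,1],"spin": 0},{"hand": -0.9,"slide": [6,0,0.8],"spin": 0},{"hand": -0.9,"slide": [4,0,0.5],"spin": 0},{"hand": -0.9,"slide": [0,0,0],"spin": 0}])

```text
time: 21.7
tool_pos: [0.5583, 0.0355, 0.0718]
tool_rot: [3.135, 1.431, -0.025]
contact_force: [0.5, -0.5, -2.2]
opening: 0.0115
```

```bash
python3 -c "
from h import *
T('pics/w23.png')"
```

```text
T origin [0.5641 0.036  0.0505] x [ 0.9997 -0.0219  0.0058] z [-0.0061 -0.0143  0.9999]
t 21.75 pos [0.5584 0.0355 0.072 ] slide [-0.3  0.3  4.2] spin 0.0001 tilt [ 0.14  -0.004 -0.99 ] op 0.0118 F [-0.1  0.6 -2.3] q6 1.5
```

View pics/w23.png

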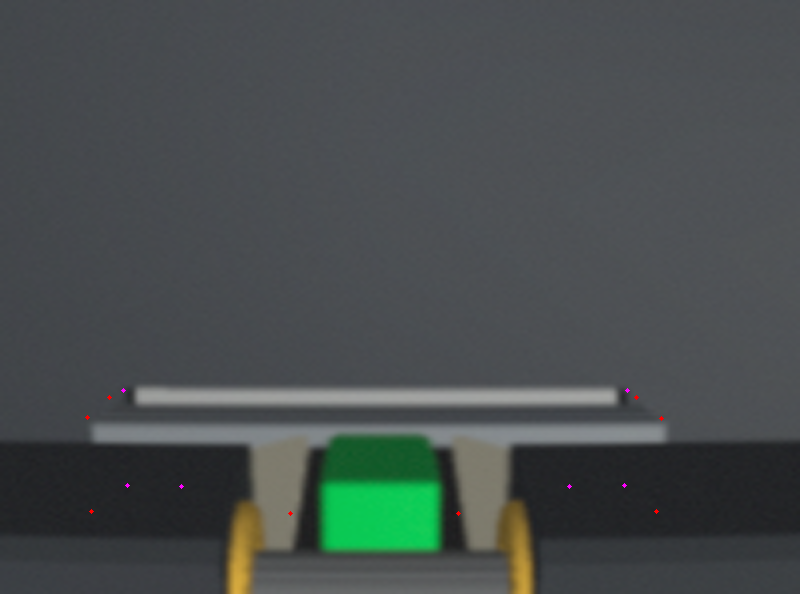

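Request:
send_rows(motion=[{"hand": -0.9,"slide": [2,-0.3,2],"spin": 0},{"hand": -0.9,"slide": [2.5,0,1.5],"spin": 0},{"hand": -0.9,"slide": [2,0,0.5],"spin": 0},{"hand": -0.9,"slide": [0,0,0],"spin": 0}])

```text
time: 22.15
tool_pos: [0.5554, 0.0358, 0.065]
tool_rot: [3.134, 1.429, -0.026]
contact_force: [-0.1, 0.5, -2.3]
opening: 0.0117
```

```bash
python3 -c "
from h import *
T('pics/w24.png')"
```

```text
T origin [0.5613 0.0364 0.0438] x [ 0.9997 -0.0219  0.0073] z [-0.0076 -0.0142  0.9999]
t 22.2 pos [0.5556 0.0358 0.0652] slide [-0.   0.5  1.3] spin 0.0 tilt [ 0.141 -0.004 -0.99 ] op 0.0115 F [ 0.4 -0.7 -1.6] q6 1.5
```

View pics/w24.png

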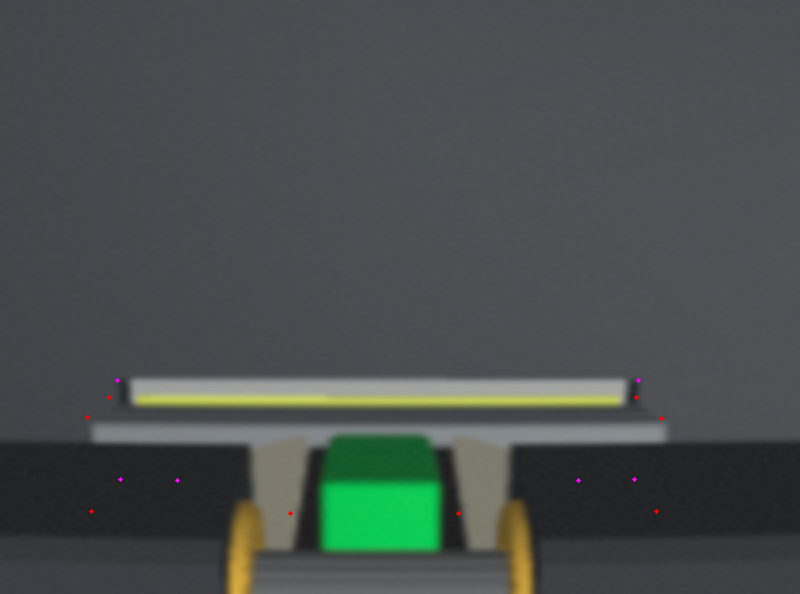

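Request:
send_rows(motion=[{"hand": -0.9,"slide": [3,0,0.7],"spin": 0},{"hand": -0.9,"slide": [3.5,0,0.7],"spin": 0},{"hand": -0.9,"slide": [3,0,0.6],"spin": 0},{"hand": -0.9,"slide": [1,0,0.2],"spin": 0},{"hand": -0.9,"slide": [0,0,0],"spin": 0}])

```text
time: 22.7
tool_pos: [0.5549, 0.0358, 0.0535]
tool_rot: [3.134, 1.429, -0.026]
contact_force: [-0.3, 0.0, -2.0]
opening: 0.0116
```

```bash
python3 -c "
from h import *
T('pics/w25.png',(270,390,220,290))"
```

```text
T origin [0.5608 0.0363 0.0323] x [ 0.9997 -0.0219  0.0077] z [-0.008  -0.0142  0.9999]
t 22.75 pos [0.555  0.0357 0.0536] slide [-0.   0.5  0.7] spin -0.0 tilt [ 0.141 -0.004 -0.99 ] op 0.0116 F [ 0.7  0.5 -2.4] q6 1.5
```

View pics/w25f.png

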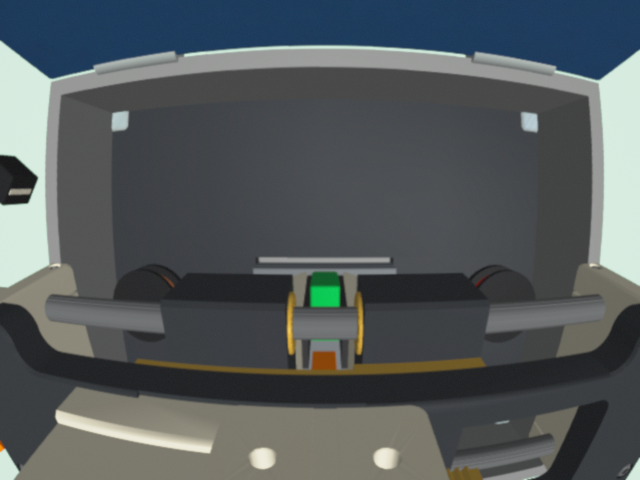

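Request:
send_rows(motion=[{"hand": -0.9,"slide": [2.5,0,0.3],"spin": 0},{"hand": -0.9,"slide": [2.5,0,0.4],"spin": 0},{"hand": -0.9,"slide": [2.5,0,0.4],"spin": 0},{"hand": -0.9,"slide": [0,0,0],"spin": 0}])

```text
time: 23.15
tool_pos: [0.5551, 0.0357, 0.0456]
tool_rot: [3.134, 1.428, -0.026]
contact_force: [0.6, 0.5, -1.6]
opening: 0.0123
```

```bash
python3 -c "
from h import *
T('pics/w26.png',(250,400,230,290))"
```

```text
T origin [0.561  0.0363 0.0243] x [ 0.9997 -0.0219  0.0082] z [-0.0086 -0.0141  0.9999]
t 23.2 pos [0.5552 0.0357 0.0457] slide [-0.   0.5  1. ] spin -0.0 tilt [ 0.142 -0.004 -0.99 ] op 0.0121 F [ 1.5  0.2 -1.7] q6 1.5
```

View pics/w26.png

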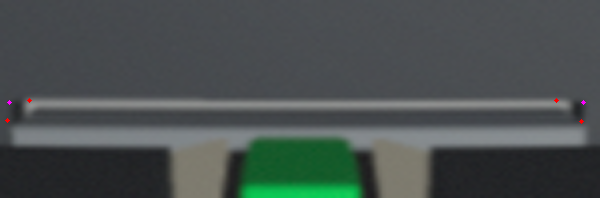

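Request:
send_rows(motion=[{"hand": -0.9,"slide": [2,0,0.4],"spin": 0},{"hand": -0.9,"slide": [1.5,0,0.2],"spin": 0},{"hand": -0.9,"slide": [0,0,0],"spin": 0}])

```text
time: 23.5
tool_pos: [0.5552, 0.0357, 0.042]
tool_rot: [3.133, 1.428, -0.027]
contact_force: [-0.1, -0.5, -2.5]
opening: 0.0117
```

```bash
python3 -c "
from h import *
T('pics/w27.png',(250,400,230,290))"
```

```text
T origin [0.5611 0.0362 0.0208] x [ 0.9997 -0.022   0.0088] z [-0.0091 -0.0141  0.9999]
t 23.55 pos [0.5553 0.0357 0.0421] slide [-0.1  0.5  1. ] spin 0.0 tilt [ 0.143 -0.004 -0.99 ] op 0.0118 F [-0.3  0.6 -1.8] q6 1.5
```

The T is about 0.8 mm from the floor, so I'll release it and go straight up.

Request:
send_rows(motion=[{"hand": -0.9,"slide": [1,0,0.1],"spin": 0},{"hand": -0.6,"slide": [0,0,0],"spin": 0},{"hand": -0.4,"slide": [0,0,0],"spin": 0},{"hand": -0.4,"slide": [0,0,0],"spin": 0},{"hand": -0.4,"slide": [-15,0,-2],"spin": 0},{"hand": -0.3,"slide": [-35,0,-5],"spin": 0},{"hand": 0,"slide": [-45,0,0],"spin": 0},{"hand": 0,"slide": [-45,0,10],"spin": 0}])

```text
time: 24.35
tool_pos: [0.5304, 0.0362, 0.1782]
tool_rot: [3.137, 1.438, -0.023]
contact_force: [1.1, 0.3, -0.1]
opening: 0.0432
```

Request:
send_rows(motion=[{"hand": 0,"slide": [-40,0,30],"spin": 0},{"hand": 0,"slide": [-20,0,40],"spin": 0},{"hand": 0,"slide": [0,0,20],"spin": 0},{"hand": 0,"slide": [0,0,0],"spin": 0}])

```text
time: 24.75
tool_pos: [0.4327, 0.038, 0.2341]
tool_rot: [3.129, 1.422, -0.031]
contact_force: [0.2, 0.1, 1.1]
opening: 0.0457
```

```bash
python3 - <<'E'
from h import *
import h
s,p=wrist(); go([.5,.036,.25])
show(p,[(recess(p,.01),(255,0,255))],(230,430,100,300),'pics/w28.png',4,3)
np.savez('w28.npz',W=p["W"],Wt=p["Wt"],pix=p["pixels"],rz=p["range_z"],fx=p["fx"],cx=p["cx"],cy=p["cy"])
q=vision.read_camera('side'); cv2.imwrite('pics/s28.png',q['pixels'])
for r in vision.cut_out(q,"lid")[:1]:
    X,_=pts(q,r["mask"]);X=X[(X[:,2]>.12)&(X[:,2]<.27)]; print("lid",np.pi/2+np.arctan(np.polyfit(X[:,2],X[:,0],1)[0]))
E
```

```text
t 24.8 pos [0.4342 0.0378 0.2345] slide [ -5.5   0.6 -67.4] spin -0.0004 tilt [ 0.149 -0.005 -0.989] op 0.0456 F [0.7 0.7 0.5] q6 1.49
lid 1.7802837464029775
```

View pics/w28.png

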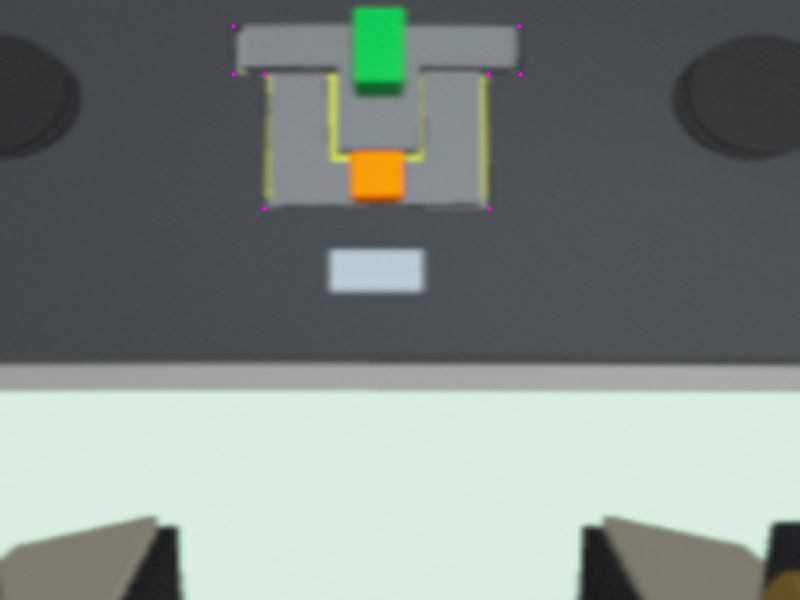

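View pics/s28.png

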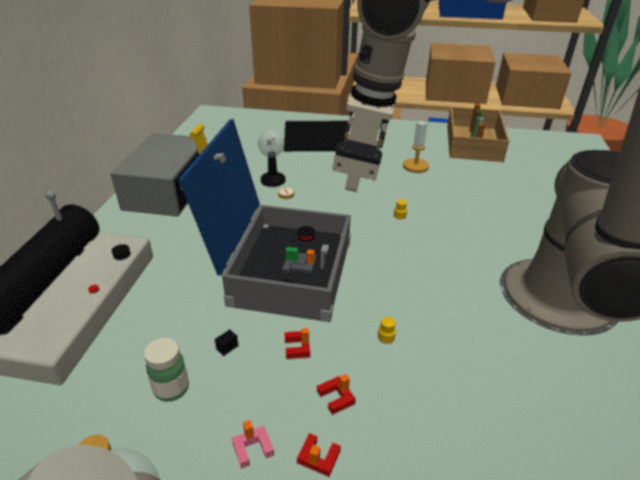

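Both pieces are nested: T bar at (378,48), stem in the slot. The lid is at 1.78 rad. One last check of height and flatness by depth.

```bash
python3 - <<'E'
from h import *
s,p=wrist(); hsv=cv2.cvtColor(p["pixels"],cv2.COLOR_BGR2HSV)
g=(hsv[...,2]>115)&(hsv[...,1]<40); X=wpts(p,g)
def loc(X): d=X-SU; return np.c_[d@np.array([np.cos(YAW),np.sin(YAW),0]),d@np.array([-np.sin(YAW),np.cos(YAW),0]),d[:,2]]*1000
L=loc(X); k=(abs(L[:,1])<40)&(L[:,0]>-26)&(L[:,0]<42)&(L[:,2]>8)&(L[:,2]<20); L=L[k]
U=L[(L[:,0]<20)&(abs(L[:,1])>13)&(abs(L[:,1])<30)]; T=L[(L[:,0]>24)|((abs(L[:,1])<9)&(L[:,0]>-4))]
for n,A in (("U",U),("T",T)):
    c,*_=np.linalg.lstsq(np.c_[A[:,:2],np.ones(len(A))],A[:,2],rcond=None)
    print(n,len(A),"slopes",np.round(c[:2],3),"z med",np.median(A[:,2]),"lo/hi",np.round(np.percentile(A,[1,99],axis=0),1).tolist())
B=L[L[:,0]>25]; print("bar rect",cv2.minAreaRect(B[:,:2].astype(np.float32)))
Bu=L[(L[:,0]<21)]; print("U rect",cv2.minAreaRect(Bu[:,:2].astype(np.float32)))
o=hsv[...,1]>130
for n,lo,hi in (("Ufin",5,20),("Tfin",45,85)):
    F=loc(wpts(p,o&(hsv[...,0]>lo)&(hsv[...,0]<hi))); F=F[(F[:,2]>40)&(F[:,2]<48)&(abs(F[:,1])<40)&(abs(F[:,0])<60)]; print(n,len(F),np.round(np.median(F,0),1),cv2.minAreaRect(F[:,:2].astype(np.float32)))
go([.43,.036,.25])
E
```

```text
U 1125 slopes [-0.     0.001] z med 15.77005165887559 lo/hi [[-22.2, -25.2, 13.8], [19.8, 25.9, 17.4]]
T 1037 slopes [0.003 0.   ] z med 15.770626629218038 lo/hi [[-3.4, -33.2, 14.0], [37.3, 32.9, 17.7]]
bar rect ((31.315696716308594, -0.09590911865234375), (68.19781494140625, 12.60927677154541), 89.97376251220703)
U rect ((-0.6470928192138672, 0.06229591369628906), (43.432960510253906, 51.90005874633789), 0.35273924469947815)
Ufin 214 [-16.   -0.6  43.7] ((-15.556486129760742, -0.11883163452148438), (13.973800659179688, 11.785456657409668), 0.030235419049859047)
Tfin 311 [23.6 -0.6 43.7] ((23.993854522705078, -0.5733380317687988), (10.965344429016113, 23.247079849243164), 89.91850280761719)
t 24.95 pos [0.4356 0.0376 0.2333] slide [-17.4   1.8   3.1] spin -0.0005 tilt [ 0.147 -0.005 -0.989] op 0.0457 F [-0.2 -0.3  1.1] q6 1.49
```

Both are flat, with slopes of 0.003 or less and tops at 15.8 mm against 16. They lie within 1 mm of their seats, so I'll hand in.

```bash
python3 -c "
from cell import job
print(job.hand_in())"
```

```text
the job is handed in; nothing more can be done
None
```

The lid is open and both core pieces are in the recess, the T's stem nested in the U's slot. I handed in at about 25 s of the 72 s; no verdict is reported.

- **Lid:** I pinched the paddle bar and lifted it about 27 mm (roughly 0.42 rad), then swung the lid open and let go. It measured 1.78 rad just after release and again at the end.
- **U and T:** I placed the dark grey U first, leaving the red and pink ones alone, then lowered the T into its slot. The last depth check put both within about 1 mm of their seats. Tilt was 0.003 or less, their tops were 15.8 mm above the floor against 16 expected, and yaw error was under 0.01 rad.
- **Bystanders:** the final side view shows them standing where they were at the start. I judged this by eye and did not re-measure their positions.
- **Disagreements:** the tool's tilt drifted to about 0.15 rad over the run, and the pieces hung about 1 mm off my prediction in the hand. I corrected for that from the wrist pictures, and both pieces settled flat when released.

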